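# Ease the press-fit body off a toy bus

### The job

The yellow body of the toy bus in the cradle is pressed tight onto its chassis: with the orange double-ended pry tool in the pry slots of its two long sides, ease it up evenly, never letting one side get more than about 3.5 mm ahead of the other. Start the left side by about 3 mm, then bring the right side up until you feel it come firmly against its catch (the push rises to about 15 N; never force it beyond 20 N), then the left side likewise. Leave it standing so, lay the tool back flat on the dark mat, touch the bus with nothing but the tool, and leave the screwdriver, the red tub and the green car alone.

Things in the scene. Friction and masses are not known exactly. Their poses are not given: they have to be found in the camera images.
- bus: the fixed cradle with the toy bus in it; origin at the centre of the cradle's underside, on the counter; x runs along the bus (its front is to -x), y to its left side, z up. Plywood base 260 x 120 x 15 high; bus chassis deck 186 x 86, its top 55 above the counter (the seam). Between the wheels of each long side a flat running board, 80 long, level with the deck top, sticks out 14 beyond the side wall of the body (to y = 58 and -58). Roof top 115 above the counter
- shell: yellow body of the bus, open-bottomed, 186 x 88 x 56 high; side walls' outer faces at y = 44 and -44, wall 4; origin mid lower rim. Its rim starts 0 to 1 up on each side. Press-fit ribs in the long walls hold it: some 2 to 3 N of lift at a slot (a push of 4 to 8 N on the tool) raises that side, pivoting on the other side's ribs; it stays where left. A hidden catch stops each side 5.4 to 6.5 up, never the same twice: then the push climbs
- left_slot (a point): point on top of the left running board (the seam), below the wall's outer face (bus y = +44), mid pry slot; fixed, axes as the bus's. The slot in the shell's rim is 28 wide; fully down, its straight upper edge (black strip above) is only 3 above the board, so the 2.5 thick tip enters only with its sole sliding on the board, kept lightly pressed down. Inside: flat floor, clear for 40
- right_slot (a point): the same point and slot on the right side (bus y = -44)
- left_edge (a point): point of the shell, middle of the left side's lower rim, outer face; its height above left_slot is how far the left side is up
- right_edge (a point): the same for the right side, above right_slot
- tool_mid (a point): centre of the orange pry tool's handle, half-way up; x along the tool, z up as it lies. Tool 190 long; handle 80 long x 20 wide x 24 high; from each end of the handle a 16 wide blade runs 55 to its tip at x = 95 or -95. The blade's flat sole lies 4 below this point; the tip is 2.5 thick and the top side rises from there at 16 degrees (0.287 mm per mm) for 34 to a thickness of 12, then is flat. Resting on its handle, the centre is 12 above the mat. 70 g or so
- mat: fixed dark rubber mat 200 (x) x 280 (y) x 3 thick, origin at the centre of its underside; the tool starts on it and is laid back on it
- screwdriver: bystander: screwdriver 170 long, lying on the counter
- parts_tub: bystander: open red plastic tub 90 x 70 x 35
- toy_car: bystander: green toy car 74 x 42 x 32
Things that resemble listed ones, but are neither listed nor needed, are in the scene too. Leave any blue or turquoise look-alike of the part that bears tool_mid alone.

How it is judged:
On the way, in this order (a step that is already met when the one before it is completed fails the run):
1. the left side is wedged up 2.3 mm with the tool, before the right (z of left_edge in the frame of bus above 0.0573 m and z of right_edge in the frame of bus below 0.0573 m and contact force between pry_tool and shell above 0.5 N and y of tool_mid in the frame of bus above 0 m), for 0.05 s.
2. the right side, at least 4.8 mm up, is pressed firmly against its catch by the tool (z of right_edge in the frame of bus above 0.0598 m and contact force between pry_tool and shell above 7.5 N and y of tool_mid in the frame of bus below 0 m), for 0.1 s.
3. the left side, at least 4.8 mm up, is pressed firmly against its catch by the tool (z of each of left_edge, right_edge in the frame of bus above 0.0598 m and contact force between pry_tool and shell above 7.5 N and y of tool_mid in the frame of bus above 0 m), for 0.1 s.
At the end, for the whole second after the job is handed in: Both long sides of the shell stand at least 4.8 mm above the seam and the shell is level within 1.7 degrees (2.6 mm between its sides), at rest; the pry tool lies flat (within 7 degrees) on the mat, its middle over the mat (z of each of left_edge, right_edge in the frame of bus above 0.0598 m and angle between shell's own z axis and vertical below 0.03 rad and x of tool_mid in the frame of mat between -0.095 and 0.095 m and y of tool_mid in the frame of mat between -0.13 and 0.13 m and z of tool_mid in the frame of mat below 0.019 m and angle between tool_mid's own z axis and vertical below 0.12 rad and linear speed of shell below 0.01 m/s); the robot touches nothing.
It fails at once if the body is cocked by more than 3.15 degrees (one side about 4.8 mm ahead of the other) (angle between shell's own z axis and vertical above 0.055 rad).
It fails at once if the tool is forced against the body shell with more than 25 N (contact force between pry_tool and shell above 25 N).
It fails at once if the robot itself touches the bus or its cradle (contact force between any of the fingers, the arm and bus above 1.5 N).
It fails at once if a bystander is moved by more than 20 mm (distance of any of screwdriver, parts_tub, toy_car from where it was at the start of the episode above 0.02 m).
It also fails if it takes over 72 s, if anything falls off the work surface, if the arm or the gripper's body presses on something with over 40 N, if the wrist force passes 120 N, or if a joint passes its speed limit or range.

### The arm

A 7-joint arm with a two-finger parallel gripper is mounted at the origin on the work surface. World frame = base frame: x ahead of the robot, y to its left, z up, the work surface at z = 0. Lengths are in m, angles in rad, forces in N, time in s.
With the tool pointing down it reaches from about 0.35 to 0.9 m from the base axis. Payload 8.1 kg.
Tool frame: the origin (TCP) lies between the finger pads; the fingertips stand 19 mm ahead of it and the grasp point (between the pads) is the TCP; y points along the fingers, x is the direction in which the jaws open and shut, and the axes are right-handed (so a half turn about y gives the same grasp; the last joint's range is limited). The gripper opens to 92 mm and grips with 3 to 60 N. Pads are 19 mm wide; open, the fingers measure 130 mm over their backs; the gripper's body (75 mm by 190 mm) begins 47 mm behind the grasp point.
Start: joints at [-1.329, 0.434, 0.025, 1.573, -0.012, 1.134, -0.075], TCP at [0.211, 0.588, 0.246] pointing down, gripper open.
Joint ranges: [-2.62, 2.62], [-0.44, 2.09], [-1.27, 1.32], [0.08, 2.57], [-1.32, 4.46], [0.12, 2], [-2.74, 2.74]. Speed limits (rad/s): [2.22, 2.22, 3.01, 3.01, 3.14, 3.14, 3.14].

### API

Orientations are given as a rotation vector (axis times angle).
In Python, from cell import arm gives the robot as it stands.
- The arm moves only by the tool move_arm, never from a script. Its argument "series" is a list of rows, each an object of numbers: "x", "y", "z": the shift along the tool's x, y, z in cm; "rx", "ry", "rz": the turn, a rotation vector about the tool's x, y, z in rad. In form: [{"x": .., "y": .., "z": .., "rx": .., "ry": .., "rz": ..}, ...]. A call has 1 to 12 rows; each row shifts and turns the pose as measured when the row begins, along the tool's axes as they then stand; what a row does not reach is not made up. A row lasts 1/8 s, in which the tool goes at most 62.5 mm and 10.7 degrees, less where a joint would pass 70% of its speed; a pose out of reach is approached as far as the arm can. A call is refused whole if a number of a shift passes 6.25 or a number of a turn 0.188, either way. A call with a gripper value outside its range is refused whole. "jaw" is the finger opening in cm, from 0 to 9.18, set as the call begins (left out, the last holds). The fingers move at their own pace and stop on an object; "newtons" is the grip in N (left out, the last holds). Time passes only in rows, so rows that do not move let the fingers close. It gives the time, the measured TCP pose, the force and the opening at its end, in the units of the state.
- arm.observe(): the state, without advancing time (a new reading comes with each control period).
- arm.get_image(name): name is "side" or "top" or "wrist"; returns the picture (384x512x3 uint8, blue, green, red); there is no depth.
- arm.camera_params(name): a dict with "K" (3x3 intrinsics, pixels), "k1" (the pictures are not rectified: a ray, as slopes to the right and down, at radius r is drawn at 1 + k1 r^2 times it, then the intrinsics apply), "R" (3x3) and "t" (3): a world point X has camera coordinates R X + t; the wrist camera has in their place "tool_from_camera" (4x4, takes a point from camera to tool coordinates, whose origin is the TCP and whose axes are the tool frame's). Camera axes: x right, y down, z forward; pixel columns grow to the right and rows downward; lengths in m; the calibration is good to about 2 mm. A picture is of the moment at which its call begins: read the wrist's pose just before it. camera_params takes no time and is no camera call.
- arm.sign_off(): hands the job in, once; it reports no verdict.
The state is a dict: "clock": time; "joints": joint angles; "dq": joint speeds; "joint_efforts": joint torques, N m; "position": TCP position; "ee_rot": TCP orientation; "force": force on the tool from outside, world axes, zero at the start; "ft_torque": the same for the moment, N m; "width": opening from 0.0 (shut) to 1.0 (fully open).
Only numpy, scipy, OpenCV 4.12 (cv2) and the standard library are available. Lean on these libraries where they do the work, as an engineer would, in place of code of your own. Each camera call takes 0.05 s, during which the arm holds its last target.

## Working session

There is one attempt and no reset: what is moved stays moved. The work goes in short steps, Python scripts to look and compute and a tool call to move; the robot and the scene stay as the last step left them, time stands still between calls to the robot, and variables do not carry over. Pictures are saved under pics/ and viewed, and the job is handed in when it is done.

Besides the shell and the picture viewer there is one more tool, called after "Request:" as a command line: name --argument value ..., lists and objects as JSON in quotes. move_arm: Moves the arm, as the interface text tells. Its arguments: {"type":"object","properties":{"series":{"type":"array","items":{"type":"object","properties":{"x":{"type":"number"},"y":{"type":"number"},"z":{"type":"number"},"rx":{"type":"number"},"ry":{"type":"number"},"rz":{"type":"number"}}}},"jaw":{"type":"number"},"newtons":{"type":"number"}},"required":["series"]}

```bash
ls; mkdir -p pics
python3 - <<'E'
from cell import arm
import cv2,numpy as np
print(arm.observe())
for n in ["side","top","wrist"]:
    p=arm.camera_params(n);print(n,{k:np.round(v,4).tolist() for k,v in p.items()})
    cv2.imwrite(f"pics/{n}0.png",arm.get_image(n))
E
```

```text
pics
{'clock': 0.0, 'joints': array([-1.32858792,  0.43519115,  0.02497006,  1.57410826, -0.01161557,
        1.13398829, -0.07509202]), 'dq': array([ 0.00156284, -0.00014137,  0.00121891, -0.00087925, -0.00081723,
        0.00238429, -0.00148086]), 'joint_efforts': array([-3.40100005e-04, -6.67844868e+01,  9.84586626e-01, -3.14472020e+01,
       -6.06531976e-02,  4.27856587e-02,  1.66607160e-04]), 'position': array([0.21114177, 0.58773977, 0.24496037]), 'ee_rot': array([-1.35386245, -0.95065731,  0.95262856]), 'force': array([ 0.00958044,  1.3406262 , -0.1914292 ]), 'ft_torque': array([-0.03265755, -0.03914196, -0.03668161]), 'width': 1.001502895406602}
side {'K': [[432.3365, 0.0, 248.4308], [0.0, 432.3365, 191.6977], [0.0, 0.0, 1.0]], 'k1': -0.1373, 'R': [[0.7202, -0.6936, 0.0138], [-0.3323, -0.3624, -0.8708], [0.609, 0.6226, -0.4915]], 't': [-0.4434, 0.1919, 1.3899]}
top {'K': [[432.3543, 0.0, 259.162], [0.0, 432.3543, 189.7673], [0.0, 0.0, 1.0]], 'k1': -0.0815, 'R': [[0.0228, -0.9997, 0.0115], [-0.9939, -0.0239, -0.108], [0.1083, -0.009, -0.9941]], 't': [-0.1378, 0.5145, 1.2216]}
wrist {'K': [[311.6581, 0.0, 252.7822], [0.0, 311.6581, 186.5662], [0.0, 0.0, 1.0]], 'k1': -0.037, 'tool_from_camera': [[1.0, -0.0, 0.0005, 0.0011], [-0.0005, -0.2728, 0.9621, -0.1385], [0.0001, -0.9621, -0.2728, 0.0744], [0.0, 0.0, 0.0, 1.0]]}
```

View pics/top0.png

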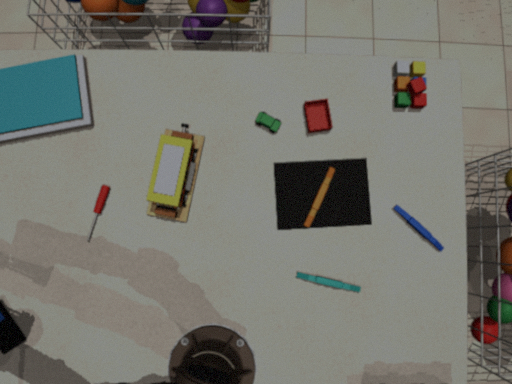

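View pics/side0.png

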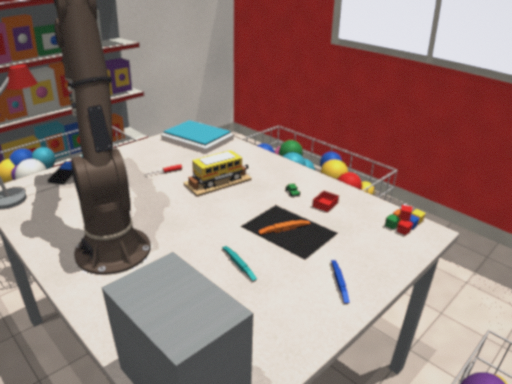

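View pics/wrist0.png

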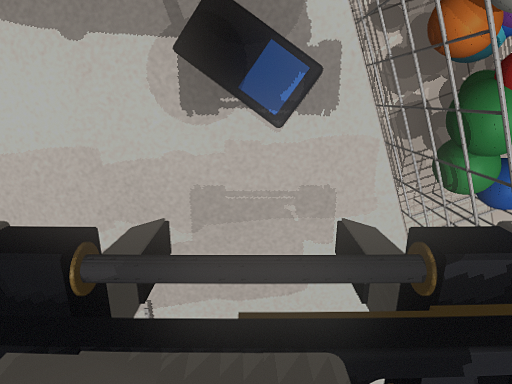

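Run:
```python
import cv2,numpy as np
t=cv2.imread("pics/top0.png");s=cv2.imread("pics/side0.png")
a=cv2.resize(t[110:230,130:220],None,fx=4.5,fy=4.5,interpolation=cv2.INTER_CUBIC)
b=cv2.resize(s[140:205,175:260],None,fx=4.7,fy=4.7,interpolation=cv2.INTER_CUBIC)
c=cv2.resize(t[145:245,260:385],None,fx=3.1,fy=3.1,interpolation=cv2.INTER_CUBIC)
o=np.zeros((600,800,3),np.uint8)
a=a[:540];o[:a.shape[0],:a.shape[1]]=a
o[:b.shape[0],400:400+b.shape[1]]=b[:,:400]; o[310:310+min(290,c.shape[0]),406:406+388]=c[:290,:388]
cv2.imwrite("pics/crop0.png",o)
```

```text
(no output)
```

View pics/crop0.png

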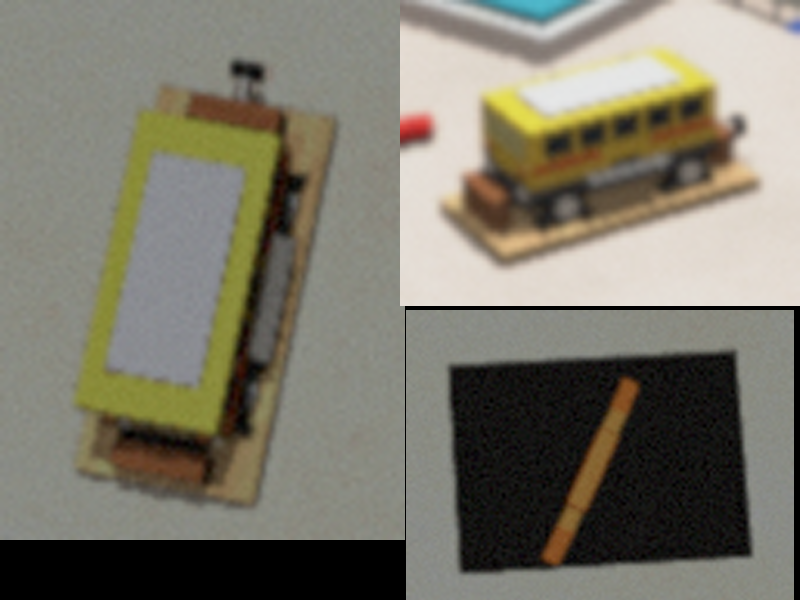

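```bash
cat > h.py <<'E'
import cv2,numpy as np
from scipy.spatial.transform import Rotation as Ro
from cell import arm
def cam(name,obs=None):
    p=arm.camera_params(name);K=np.array(p["K"]);d=np.array([p["k1"],0,0,0])
    if name=="wrist":
        T=np.array(p["tool_from_camera"]);W=np.eye(4);W[:3,:3]=Ro.from_rotvec(obs["ee_rot"]).as_matrix();W[:3,3]=obs["position"]
        W=W@T;R=W[:3,:3].T;t=-R@W[:3,3]
    else: R=np.array(p["R"]);t=np.array(p["t"])
    return K,d,R,t
def onplane(c,px,z):
    K,d,R,t=c
    u=cv2.undistortPoints(np.array(px,float).reshape(-1,1,2),K,d,None,None).reshape(-1,2)
    v=np.c_[u,np.ones(len(u))]@R; C=-R.T@t
    return C+v*((z-C[2])/v[:,2])[:,None]
def proj(c,X):
    K,d,R,t=c
    return cv2.projectPoints(np.array(X,float).reshape(-1,3),cv2.Rodrigues(R)[0],t,K,d)[0].reshape(-1,2)
def rect(m):
    cs=cv2.findContours(m,cv2.RETR_EXTERNAL,cv2.CHAIN_APPROX_NONE)[0]
    return max(cs,key=cv2.contourArea)
E
python3 - <<'E'
from h import *
t=cv2.imread("pics/top0.png");c=cam("top")
hsv=cv2.cvtColor(t,cv2.COLOR_BGR2HSV)
def show(n,m,box,z):
    k=np.zeros_like(m);x0,y0,x1,y1=box;k[y0:y1,x0:x1]=m[y0:y1,x0:x1]
    ct=rect(k);P=onplane(c,ct.reshape(-1,2),z)[:,:2]
    r=cv2.minAreaRect((P*1000).astype(np.float32));B=cv2.boxPoints(r)
    e=B[1]-B[0];f=B[2]-B[1]; l=e if np.linalg.norm(e)>np.linalg.norm(f) else f
    print(n,np.round(r[0],1),np.round(r[1],1),"long axis deg",np.degrees(np.arctan2(l[1],l[0]))%180)
    print(np.round(B,0).tolist())
show("tool",cv2.inRange(hsv,(5,120,80),(22,255,255)),(275,155,375,235),.015)
show("roof",cv2.inRange(hsv,(24,130,90),(36,255,255)),(140,120,210,225),.115)
show("mat",cv2.inRange(hsv,(0,0,0),(180,255,60)),(265,150,380,240),.003)
show("roofwhite",cv2.inRange(hsv,(100,0,140),(130,60,255)),(150,135,200,210),.115)
show("plywood",cv2.inRange(hsv,(8,50,60),(24,140,255)),(140,120,210,225),.015)
E
```

```text
tool [ 503.6 -303.1] [ 21.4 190.8] long axis deg 156.57257
[[412.0, -275.0], [587.0, -351.0], [595.0, -331.0], [420.0, -255.0]]
roof [557.1 119.6] [ 85.8 186.7] long axis deg 170.23802
[[458.0, 93.0], [642.0, 61.0], [656.0, 146.0], [472.0, 178.0]]
mat [ 514.8 -311.7] [196.3 276.9] long axis deg 94.5877
[[406.0, -182.0], [428.0, -458.0], [624.0, -442.0], [602.0, -166.0]]
roofwhite [558.  121.8] [ 51.6 130.8] long axis deg 170.60281
[[489.0, 107.0], [618.0, 86.0], [627.0, 137.0], [498.0, 158.0]]
plywood [558.1 120.7] [120.4 262.7] long axis deg 170.49597
[[419.0, 83.0], [678.0, 40.0], [698.0, 158.0], [438.0, 202.0]]
```

Run:
```python
from h import *
s=cv2.imread("pics/side0.png")
cv2.imwrite("pics/crop1.png",cv2.resize(s[145:200,180:255],None,fx=10,fy=10,interpolation=cv2.INTER_LANCZOS4))
R=Ro.from_rotvec(arm.observe()["ee_rot"]).as_matrix();print(np.round(R,3))
print(arm.observe()["clock"])
```

```text
[[ 0.338 -0.    -0.941]
 [ 0.941 -0.001  0.338]
 [-0.001 -1.    -0.   ]]
0.15
```

View pics/crop1.png

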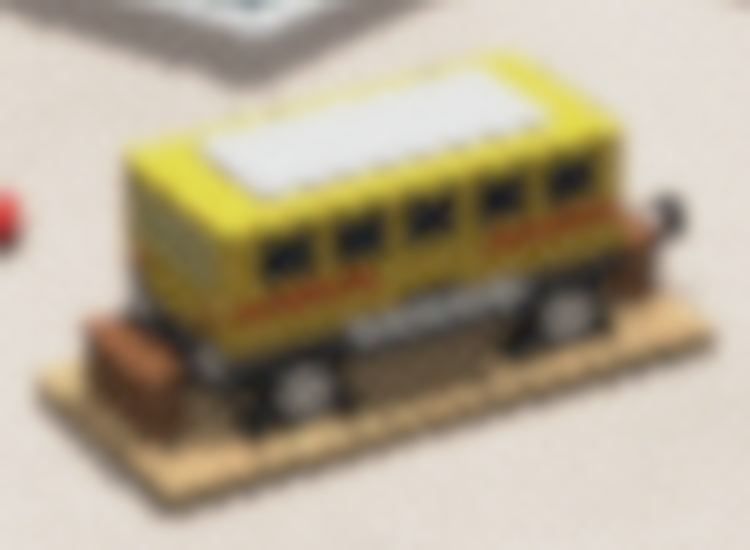

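Request:
move_arm --series '[{"x": -4.2, "y": -0.7, "z": -3.8}, {"x": -4.2, "y": -0.7, "z": -3.8}, {"x": -4.2, "y": -0.7, "z": -3.8}, {"x": -4.2, "y": -0.7, "z": -3.8}, {"x": -4.2, "y": -0.7, "z": -3.8}, {"x": -4.2, "y": -0.7, "z": -3.8}, {"x": -4.2, "y": -0.7, "z": -3.8}, {"x": -4.2, "y": -0.7, "z": -3.4}, {"rx": -0.18}, {"rx": -0.18}]'

```text
invalid input
```

Run:
```python
from h import *
o=arm.observe();print(o["clock"],o["position"],np.round(Ro.from_rotvec(o["ee_rot"]).as_matrix(),3).tolist(),o["force"])
cv2.imwrite("pics/w1.png",arm.get_image("wrist"))
```

```text
0.15 [0.211146   0.58789679 0.24513608] [[0.338, -0.0, -0.941], [0.941, -0.001, 0.338], [-0.001, -1.0, -0.0]] [ 1.72813963 -0.03662796  0.79654972]
```

View pics/w1.png

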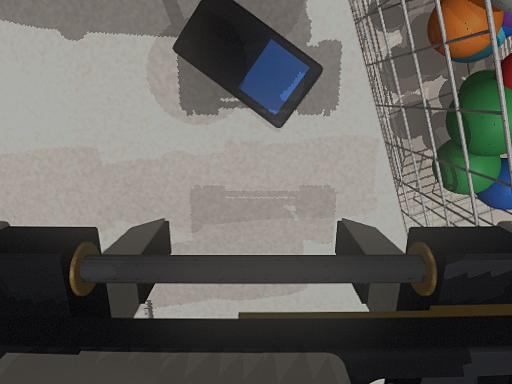

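Request:
move_arm --series '[{"x": -4.2, "y": -0.7, "z": -3.8, "rx": 0, "ry": 0, "rz": 0}, {"x": -4.2, "y": -0.7, "z": -3.8, "rx": 0, "ry": 0, "rz": 0}, {"x": -4.2, "y": -0.7, "z": -3.8, "rx": 0, "ry": 0, "rz": 0}, {"x": -4.2, "y": -0.7, "z": -3.8, "rx": 0, "ry": 0, "rz": 0}, {"x": -4.2, "y": -0.7, "z": -3.8, "rx": 0, "ry": 0, "rz": 0}, {"x": -4.2, "y": -0.7, "z": -3.8, "rx": 0, "ry": 0, "rz": 0}, {"x": -4.2, "y": -0.7, "z": -3.8, "rx": 0, "ry": 0, "rz": 0}, {"x": -4.2, "y": -0.7, "z": -3.4, "rx": 0, "ry": 0, "rz": 0}, {"x": 0, "y": 0, "z": 0, "rx": -0.18, "ry": 0, "rz": 0}, {"x": 0, "y": 0, "z": 0, "rx": -0.18, "ry": 0, "rz": 0}]'

```text
clock: 1.45
position: [0.3877, 0.1548, 0.3028]
ee_rot: [-1.66, -1.164, 0.794]
force: [-0.1, -0.4, -0.9]
width: 1.0
```

Run:
```python
from h import *
o=arm.observe();print(o["clock"],o["position"],np.round(Ro.from_rotvec(o["ee_rot"]).as_matrix(),3).tolist(),o["force"])
cv2.imwrite("pics/w1.png",arm.get_image("wrist"))
```

```text
1.45 [0.38767773 0.15481122 0.302787  ] [[0.343, 0.34, -0.876], [0.939, -0.121, 0.32], [0.003, -0.933, -0.361]] [-0.13597336 -0.35741991 -0.94830223]
```

View pics/w1.png

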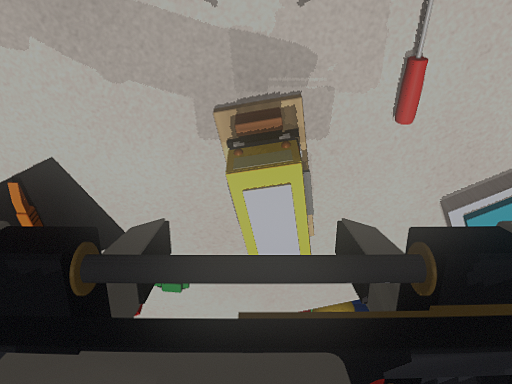

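Run:
```python
from h import *
s=cv2.imread("pics/w1.png")
cv2.imwrite("pics/w1c.png",cv2.resize(cv2.rotate(s[90:190,205:325],cv2.ROTATE_180),None,fx=6,fy=6,interpolation=cv2.INTER_CUBIC))
```

```text
(no output)
```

View pics/w1c.png

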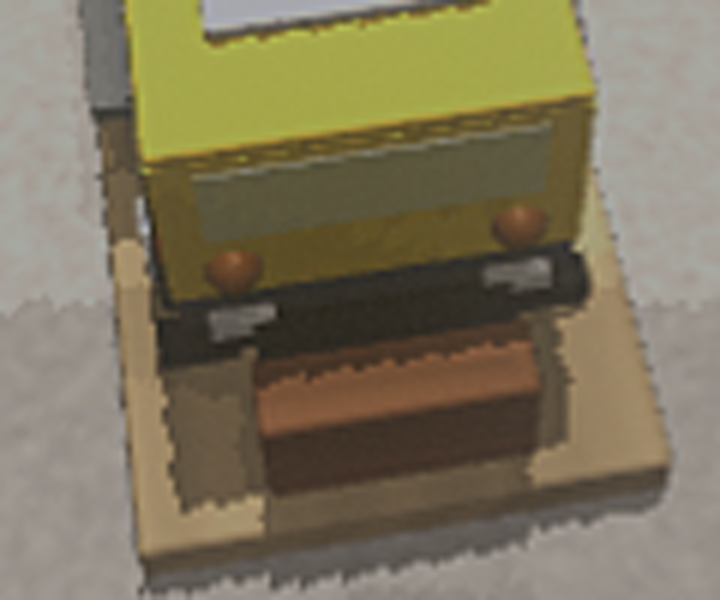

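Request:
move_arm --series '[{"x": 0, "y": 0, "z": 0, "rx": 0.18, "ry": 0, "rz": 0}, {"x": 0, "y": 0, "z": 0, "rx": 0.18, "ry": 0, "rz": 0}, {"x": 1.1, "y": 0.3, "z": -5.8, "rx": 0, "ry": 0, "rz": 0}, {"x": 1.1, "y": 0.3, "z": -5.8, "rx": 0, "ry": 0, "rz": 0}, {"x": 1.1, "y": 0.3, "z": -5.8, "rx": 0, "ry": 0, "rz": 0}, {"x": 1.1, "y": 0.3, "z": -5.8, "rx": 0, "ry": 0, "rz": 0}, {"x": 1.1, "y": 0.3, "z": -5.8, "rx": 0, "ry": 0, "rz": 0}, {"x": 1.1, "y": 0.3, "z": -5.8, "rx": 0, "ry": 0, "rz": 0}, {"x": 1.1, "y": 0.3, "z": -5.8, "rx": 0, "ry": 0, "rz": 0}, {"x": 0, "y": 0, "z": 0, "rx": 0.18, "ry": 0, "rz": 0}, {"x": 0, "y": 0, "z": 0, "rx": 0.18, "ry": 0, "rz": 0}, {"x": 0, "y": 0, "z": 0, "rx": 0.18, "ry": 0, "rz": 0}]'

```text
clock: 3.0
position: [0.8266, 0.1141, 0.2563]
ee_rot: [-1.017, -0.812, 0.975]
force: [0.9, -1.0, -0.9]
width: 1.001
```

Run:
```python
from h import *
o=arm.observe();print(o["clock"],o["position"],np.round(Ro.from_rotvec(o["ee_rot"]).as_matrix(),3).tolist(),o["joints"])
s=arm.get_image("wrist")
cv2.imwrite("pics/w2.png",s)
```

```text
3.0 [0.82663563 0.11413575 0.25631793] [[0.357, -0.269, -0.894], [0.928, 0.208, 0.308], [0.103, -0.94, 0.324]] [-0.15313727  1.10574867  0.33797609  0.34196357 -0.54375935  1.97061181
  1.11517802]
```

View pics/w2.png

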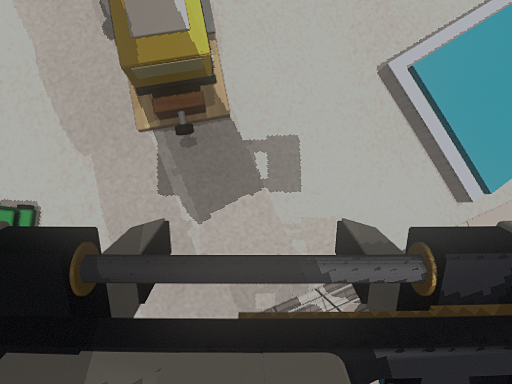

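Run:
```python
from h import *
s=cv2.imread("pics/w2.png")
cv2.imwrite("pics/w2c.png",cv2.resize(s[20:145,90:250],None,fx=5,fy=4.8,interpolation=cv2.INTER_CUBIC))
```

```text
(no output)
```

View pics/w2c.png

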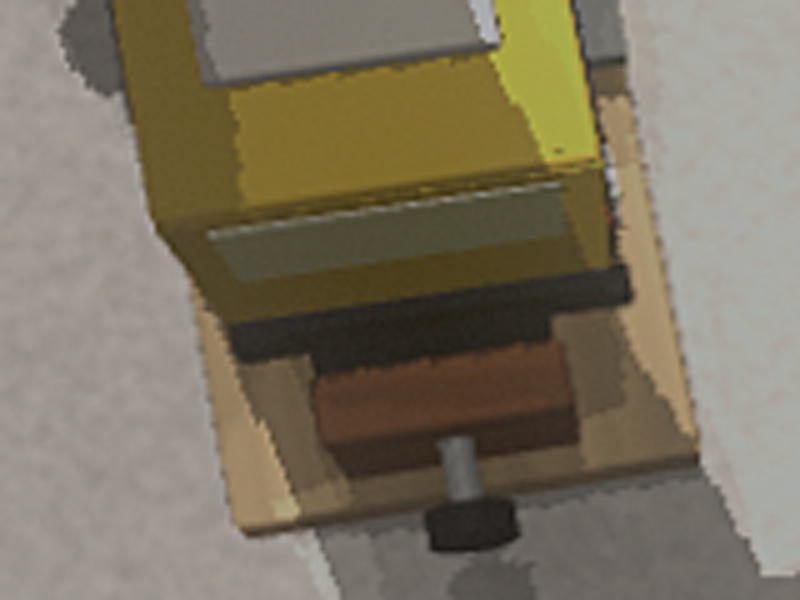

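```bash
cat >> h.py <<'E'
def Rt(a):  # pointing down, tool x at world angle a (deg)
    a=np.radians(a);return np.array([[np.cos(a),0,-np.sin(a)],[np.sin(a),0,np.cos(a)],[0,-1,0]])
def plan(p,R,n):
    o=arm.observe();R0=Ro.from_rotvec(o["ee_rot"]);rv=(R0.inv()*Ro.from_matrix(R)).as_rotvec();d=(np.array(p)-o["position"])/n
    print("clock",o["clock"],"pos",np.round(o["position"],4),"total rot",np.round(rv,3),"dist",np.linalg.norm(d)*n)
    for i in range(n):
        Ri=(R0*Ro.from_rotvec(rv*i/n)).as_matrix()
        print(np.round(np.r_[Ri.T@d*100,rv/n],3).tolist())
E
python3 - <<'E'
from h import *
plan([.5036,-.303,.2],Rt(66.57),9)
E
```

```text
clock 3.05 pos [0.83   0.106  0.2509] total rot [-0.329  0.039  0.09 ] dist 0.5257106113710447
[-5.603, 0.565, 1.553, -0.037, 0.004, 0.01]
[-5.604, 0.565, 1.549, -0.037, 0.004, 0.01]
[-5.605, 0.564, 1.546, -0.037, 0.004, 0.01]
[-5.606, 0.564, 1.542, -0.037, 0.004, 0.01]
[-5.607, 0.564, 1.538, -0.037, 0.004, 0.01]
[-5.608, 0.564, 1.535, -0.037, 0.004, 0.01]
[-5.609, 0.564, 1.531, -0.037, 0.004, 0.01]
[-5.61, 0.565, 1.528, -0.037, 0.004, 0.01]
[-5.611, 0.565, 1.524, -0.037, 0.004, 0.01]
```

Request:
move_arm --series '[{"x": -5.6, "y": 0.56, "z": 1.54, "rx": -0.037, "ry": 0.004, "rz": 0.01}, {"x": -5.6, "y": 0.56, "z": 1.54, "rx": -0.037, "ry": 0.004, "rz": 0.01}, {"x": -5.6, "y": 0.56, "z": 1.54, "rx": -0.037, "ry": 0.004, "rz": 0.01}, {"x": -5.6, "y": 0.56, "z": 1.54, "rx": -0.037, "ry": 0.004, "rz": 0.01}, {"x": -5.6, "y": 0.56, "z": 1.54, "rx": -0.037, "ry": 0.004, "rz": 0.01}, {"x": -5.6, "y": 0.56, "z": 1.54, "rx": -0.037, "ry": 0.004, "rz": 0.01}, {"x": -5.6, "y": 0.56, "z": 1.54, "rx": -0.037, "ry": 0.004, "rz": 0.01}, {"x": -5.6, "y": 0.56, "z": 1.54, "rx": -0.037, "ry": 0.004, "rz": 0.01}, {"x": -5.6, "y": 0.56, "z": 1.54, "rx": -0.037, "ry": 0.004, "rz": 0.01}, {"x": 0, "y": 0, "z": 0, "rx": 0, "ry": 0, "rz": 0}]' --jaw 5 --newtons 50

```text
clock: 4.3
position: [0.5096, -0.3117, 0.1933]
ee_rot: [-1.378, -0.914, 0.901]
force: [0.4, 1.1, 1.0]
width: 0.544
```

Run:
```python
from h import *
o=arm.observe();s=arm.get_image("wrist")
np.savez("w3.npz",p=o["position"],r=o["ee_rot"])
cv2.imwrite("pics/w3.png",s);c=cam("wrist",o)
hsv=cv2.cvtColor(s,cv2.COLOR_BGR2HSV);m=cv2.inRange(hsv,(5,120,80),(20,255,255))
m[225:]=0
ct=rect(m);P=onplane(c,ct.reshape(-1,2),.018)[:,:2]
r=cv2.minAreaRect((P*1000).astype(np.float32));B=cv2.boxPoints(r)
print(r,np.round(B).tolist(),cv2.boundingRect(ct))
plan([.5036,-.303,.03],Rt(66.57),4)
```

```text
((490.43499755859375, -294.23931884765625), (20.461822509765625, 165.6011962890625), 66.70311737060547) [[410.0, -271.0], [562.0, -336.0], [571.0, -318.0], [418.0, -252.0]] (249, 61, 21, 164)
clock 4.35 pos [ 0.512  -0.3094  0.1934] total rot [0.008 0.009 0.006] dist 0.16369363468559772
[0.039, 4.082, 0.29, 0.002, 0.002, 0.002]
[0.044, 4.082, 0.282, 0.002, 0.002, 0.002]
[0.05, 4.083, 0.274, 0.002, 0.002, 0.002]
[0.056, 4.083, 0.265, 0.002, 0.002, 0.002]
```

View pics/w3.png

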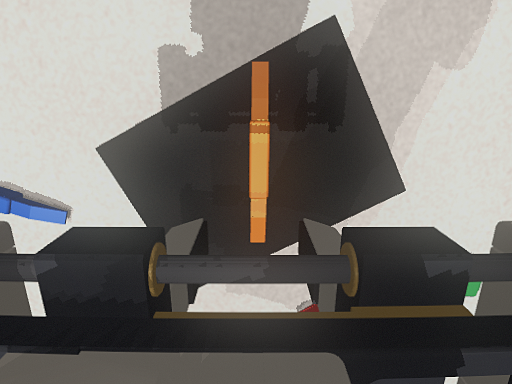

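Run:
```python
from h import *
d=np.load("w3.npz");c=cam("wrist",{"position":d["p"],"ee_rot":d["r"]})
P=onplane(c,[[259.5,121.5],[259,197]],.027)[:,:2];print(P,P.mean(0),np.linalg.norm(P[0]-P[1]))
Q=onplane(c,[[260,61.5],[258,242]],.0125)[:,:2];print(Q,Q.mean(0),np.linalg.norm(Q[0]-Q[1]),np.degrees(np.arctan2(*(Q[0]-Q[1])[::-1])))
o=arm.observe()
plan(list(Q.mean(0))+[.0265],Rt(66.57),4)
```

```text
[[ 0.46536872 -0.2835476 ]
 [ 0.53546469 -0.31352337]] [ 0.5004167  -0.29853548] 0.07623641353500189
[[ 0.41442383 -0.26121631]
 [ 0.5886866  -0.33670892]] [ 0.50155522 -0.29896261] 0.1899122111235197 156.57719086932676
clock 4.35 pos [ 0.512  -0.3094  0.1934] total rot [0.008 0.009 0.006] dist 0.16750434561091032
[0.111, 4.169, 0.377, 0.002, 0.002, 0.002]
[0.117, 4.17, 0.369, 0.002, 0.002, 0.002]
[0.123, 4.17, 0.361, 0.002, 0.002, 0.002]
[0.128, 4.171, 0.352, 0.002, 0.002, 0.002]
```

Request:
move_arm --series '[{"x": 0.1, "y": 4.2, "z": 0.35, "rx": 0.003, "ry": 0.003, "rz": 0.002}, {"x": 0.1, "y": 4.2, "z": 0.35, "rx": 0.003, "ry": 0.003, "rz": 0.002}, {"x": 0.1, "y": 4.2, "z": 0.35, "rx": 0.003, "ry": 0.003, "rz": 0.002}, {"x": 0, "y": 0, "z": 0, "rx": 0, "ry": 0, "rz": 0}]'

```text
clock: 4.85
position: [0.5105, -0.2999, 0.0652]
ee_rot: [-1.374, -0.912, 0.902]
force: [-0.5, 0.1, 0.1]
width: 0.543
```

Run:
```python
from h import *
plan([.5025,-.301,.0265],Rt(66.57),1)
```

```text
clock 4.85 pos [ 0.5105 -0.2999  0.0652] total rot [0.004 0.006 0.005] dist 0.0395671261775285
[-0.435, 3.869, 0.705, 0.004, 0.006, 0.005]
```

Request:
move_arm --series '[{"x": -0.43, "y": 2.0, "z": 0.7, "rx": 0.004, "ry": 0.006, "rz": 0.005}, {"x": 0, "y": 1.0, "z": 0, "rx": 0, "ry": 0, "rz": 0}, {"x": 0, "y": 0.5, "z": 0, "rx": 0, "ry": 0, "rz": 0}, {"x": 0, "y": 0, "z": 0, "rx": 0, "ry": 0, "rz": 0}]'

```text
clock: 5.35
position: [0.5085, -0.302, 0.0343]
ee_rot: [-1.38, -0.911, 0.902]
force: [0.2, 0.0, 0.4]
width: 0.542
```

Run:
```python
from h import *
plan([.5025,-.301,.0265],Rt(66.57),1)
print(arm.observe()["force"])
cv2.imwrite("pics/w4.png",arm.get_image("wrist"))
```

```text
clock 5.35 pos [ 0.5085 -0.302   0.0343] total rot [0.008 0.003 0.001] dist 0.00993273200771064
[-0.149, 0.777, 0.601, 0.008, 0.003, 0.001]
[0.20698268 0.03353871 0.40255622]
```

View pics/w4.png

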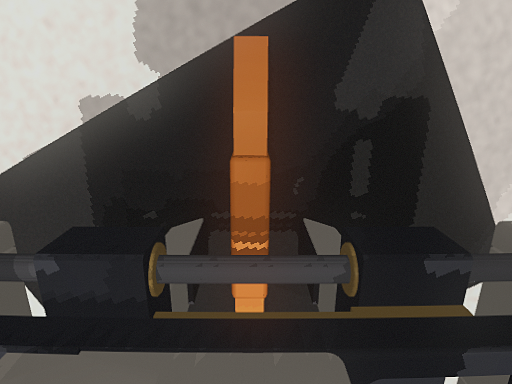

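Run:
```python
from h import *
o=arm.observe();c=cam("wrist",o)
P=onplane(c,[[250.5,156],[250,297]],.027)[:,:2];print(P,P.mean(0))
Q=onplane(c,[[251,36.5]],.0125)[:,:2];u=np.array([np.cos(np.radians(156.57)),np.sin(np.radians(156.57))]);print(Q, Q-u*.095)
```

```text
[[ 0.46455766 -0.28308311]
 [ 0.53587188 -0.31417423]] [ 0.50021477 -0.29862867]
[[ 0.4145464  -0.26132887]] [[ 0.50171333 -0.29910356]]
```

Request:
move_arm --series '[{"x": 0, "y": 0.4, "z": 0.8, "rx": 0.008, "ry": 0.003, "rz": 0}, {"x": 0, "y": 0.2, "z": 0.3, "rx": 0, "ry": 0, "rz": 0}, {"x": 0, "y": 0.1, "z": 0.1, "rx": 0, "ry": 0, "rz": 0}]'

```text
clock: 5.78
position: [0.4976, -0.2973, 0.0282]
ee_rot: [-1.376, -0.905, 0.902]
force: [-0.4, 0.3, -0.4]
width: 0.543
```

Run:
```python
from h import *
plan([.5015,-.299,.0265],Rt(66.57),1)
```

```text
clock 5.775 pos [ 0.4976 -0.2973  0.0282] total rot [0.001 0.    0.001] dist 0.004583405381929451
[0.002, 0.173, -0.424, 0.001, 0.0, 0.001]
```

Request:
move_arm --series '[{"x": 0, "y": 0.17, "z": -0.42, "rx": 0, "ry": 0, "rz": 0}, {"x": 0, "y": 0, "z": 0, "rx": 0, "ry": 0, "rz": 0}]'

```text
clock: 6.02
position: [0.5018, -0.2991, 0.0265]
ee_rot: [-1.376, -0.905, 0.901]
force: [-0.8, 0.9, -0.5]
width: 0.543
```

Request:
move_arm --series '[{"x": 0, "y": 0, "z": 0, "rx": 0, "ry": 0, "rz": 0}, {"x": 0, "y": 0, "z": 0, "rx": 0, "ry": 0, "rz": 0}, {"x": 0, "y": 0, "z": 0, "rx": 0, "ry": 0, "rz": 0}, {"x": 0, "y": 0, "z": 0, "rx": 0, "ry": 0, "rz": 0}]' --jaw 1 --newtons 55

```text
clock: 6.52
position: [0.5019, -0.2993, 0.0265]
ee_rot: [-1.376, -0.905, 0.901]
force: [-0.3, 0.7, -0.4]
width: 0.213
```

Run:
```python
from h import *
o=arm.observe();print(o)
plan([.5015,-.299,.0265],Rt(66.57),1)
```

```text
{'clock': 6.525, 'joints': array([ 0.16984056,  0.6605569 ,  0.40295089,  1.90382323, -0.40786132,
        0.65641085,  1.98595328]), 'dq': array([-5.34006130e-04, -6.30043651e-04,  8.00377413e-04, -2.11407830e-05,
        1.45958391e-03,  5.24654303e-04,  1.87825204e-03]), 'joint_efforts': array([-6.77254633e-02, -6.79758596e+01,  8.74452889e+00, -1.94637269e+01,
        2.28016422e-02,  1.16193315e-01, -1.01102953e-03]), 'position': array([ 0.50190973, -0.29926278,  0.02646832]), 'ee_rot': array([-1.37602349, -0.90486639,  0.90140504]), 'force': array([-0.27504295,  0.68227933, -0.39711925]), 'ft_torque': array([-0.09195073,  0.01827375,  0.04912706]), 'width': 0.21321072113886683}
clock 6.525 pos [ 0.5019 -0.2993  0.0265] total rot [0.002 0.    0.001] dist 0.00048779064076646765
[0.008, -0.003, 0.048, 0.002, 0.0, 0.001]
```

Request:
move_arm --series '[{"x": 0, "y": -2.0, "z": 0, "rx": 0, "ry": 0, "rz": 0}, {"x": 0, "y": -6.0, "z": 0, "rx": 0, "ry": 0, "rz": 0}, {"x": 0, "y": -6.0, "z": 0, "rx": 0, "ry": 0, "rz": 0}, {"x": 0, "y": -6.0, "z": 0, "rx": 0, "ry": 0, "rz": 0}, {"x": 0, "y": -3.0, "z": 0, "rx": 0, "ry": 0, "rz": 0}]'

```text
clock: 7.15
position: [0.4996, -0.2982, 0.2602]
ee_rot: [-1.37, -0.9, 0.904]
force: [-0.3, 0.3, -2.3]
width: 0.217
```

```bash
cat >> h.py <<'E'
BO=np.array([.558,.1205,0]);BY=-9.5
def b2w(x,y,z):
    a=np.radians(BY);c,s=np.cos(a),np.sin(a);return BO+np.array([c*x-s*y,s*x+c*y,z])
def w2b(p):
    a=np.radians(BY);c,s=np.cos(a),np.sin(a);d=np.array(p)-BO;return np.array([c*d[0]+s*d[1],-s*d[0]+c*d[1],d[2]])
E
python3 - <<'E'
from h import *
o=arm.observe();print(o["force"],o["width"])
plan(b2w(.04,.15,.25),Rt(-9.5),11)
E
```

```text
[-0.324187    0.30025546 -2.26824449] 0.21723507140093248
clock 7.15 pos [ 0.4996 -0.2982  0.2602] total rot [-0.006  1.327 -0.003] dist 0.5734192118155802
[5.114, 0.105, 1.003, -0.001, 0.121, -0.0]
[4.956, 0.105, 1.612, -0.001, 0.121, -0.0]
[4.726, 0.106, 2.197, -0.001, 0.121, -0.0]
[4.428, 0.105, 2.75, -0.001, 0.121, -0.0]
[4.064, 0.105, 3.263, -0.001, 0.121, -0.0]
[3.642, 0.104, 3.728, -0.001, 0.121, -0.0]
[3.167, 0.103, 4.14, -0.001, 0.121, -0.0]
[2.645, 0.101, 4.491, -0.001, 0.121, -0.0]
[2.085, 0.099, 4.777, -0.001, 0.121, -0.0]
[1.495, 0.097, 4.993, -0.001, 0.121, -0.0]
[0.883, 0.095, 5.137, -0.001, 0.121, -0.0]
```

Request:
move_arm --series '[{"x": 5.1, "y": 0.1, "z": 1.0, "rx": 0, "ry": 0.121, "rz": 0}, {"x": 5.0, "y": 0.1, "z": 1.6, "rx": 0, "ry": 0.121, "rz": 0}, {"x": 4.7, "y": 0.1, "z": 2.2, "rx": 0, "ry": 0.121, "rz": 0}, {"x": 4.4, "y": 0.1, "z": 2.8, "rx": 0, "ry": 0.121, "rz": 0}, {"x": 4.1, "y": 0.1, "z": 3.3, "rx": 0, "ry": 0.121, "rz": 0}, {"x": 3.6, "y": 0.1, "z": 3.7, "rx": 0, "ry": 0.121, "rz": 0}, {"x": 3.2, "y": 0.1, "z": 4.1, "rx": 0, "ry": 0.121, "rz": 0}, {"x": 2.6, "y": 0.1, "z": 4.5, "rx": 0, "ry": 0.121, "rz": 0}, {"x": 2.1, "y": 0.1, "z": 4.8, "rx": 0, "ry": 0.121, "rz": 0}, {"x": 1.5, "y": 0.1, "z": 5.0, "rx": 0, "ry": 0.121, "rz": 0}, {"x": 0.9, "y": 0.1, "z": 5.1, "rx": 0, "ry": 0.121, "rz": 0}, {"x": 0, "y": 0, "z": 0, "rx": 0, "ry": 0, "rz": 0}]'

```text
clock: 8.65
position: [0.637, 0.2756, 0.2516]
ee_rot: [-1.562, 0.17, -0.17]
force: [-0.4, -0.2, -1.3]
width: 0.211
```

Run:
```python
from h import *
o=arm.observe();print(o["force"],o["width"],o["joints"],w2b(o["position"]))
R=Rt(-9.5)@Ro.from_rotvec([-.5,0,0]).as_matrix()
plan(b2w(.04,.15,.2),R,3)
```

```text
[-0.439456   -0.21301601 -1.30921728] 0.21070579781747706 [-0.91750909  0.62788899  0.75678974  1.41569281 -0.43816429  1.26925864
 -0.34339716] [0.05232817 0.16597972 0.25163912]
clock 8.65 pos [0.637  0.2756 0.2516] total rot [-0.502 -0.05  -0.013] dist 0.055443071707143354
[-0.382, 1.72, -0.556, -0.167, -0.017, -0.004]
[-0.397, 1.787, -0.256, -0.167, -0.017, -0.004]
[-0.406, 1.802, 0.052, -0.167, -0.017, -0.004]
```

Request:
move_arm --series '[{"x": -0.4, "y": 1.7, "z": -0.55, "rx": -0.167, "ry": -0.017, "rz": -0.004}, {"x": -0.4, "y": 1.8, "z": -0.25, "rx": -0.167, "ry": -0.017, "rz": -0.004}, {"x": -0.4, "y": 1.8, "z": 0.05, "rx": -0.167, "ry": -0.017, "rz": -0.004}, {"x": 0, "y": 0, "z": 0, "rx": 0, "ry": 0, "rz": 0}]'

```text
clock: 9.15
position: [0.6221, 0.2587, 0.1993]
ee_rot: [-2.078, 0.172, -0.098]
force: [-0.1, 0.7, -0.8]
width: 0.215
```

Run:
```python
from h import *
o=arm.observe();s=arm.get_image("wrist");c=cam("wrist",o);print(o["clock"],w2b(o["position"]))
np.savez("w5.npz",p=o["position"],r=o["ee_rot"])
cv2.imwrite("pics/w5.png",s)
v=np.concatenate([s[60:260,100:420]]);cv2.imwrite("pics/w5c.png",cv2.resize(v,None,fx=2.5,fy=2.5,interpolation=cv2.INTER_CUBIC))
for n,p in dict(slot=(0,.044,.055),bd1=(-.04,.058,.055),bd2=(.04,.058,.055),c1=(-.093,.044,.055),c2=(.093,.044,.055),roof1=(-.093,.044,.115),roof2=(.093,.044,.115),ply=(-.13,.06,.015),ply2=(.13,.06,.015)).items(): print(n,proj(c,b2w(*p))[0].round(1))
```

```text
9.15 [0.04041502 0.1468836  0.19927072]
slot [215.2 190.5]
bd1 [175.2 180.9]
bd2 [253.1 181.1]
c1 [127.8 190.3]
c2 [303.3 190.7]
roof1 [109.7 236.7]
roof2 [310.5 237.5]
ply [101.4 154.6]
ply2 [334. 155.]
```

View pics/w5c.png

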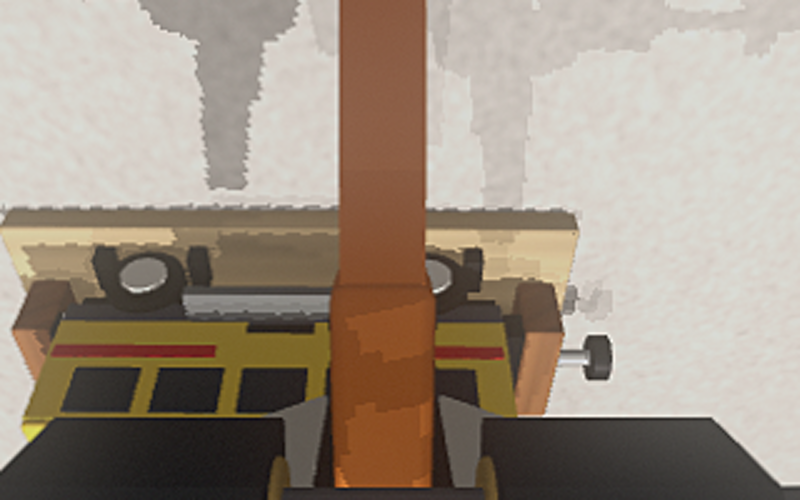

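Run:
```python
from h import *
R=Rt(-9.5)@Ro.from_rotvec([.012,0,0]).as_matrix()
plan(b2w(-.003,.160,.12),R,4)
```

```text
clock 9.2 pos [0.6236 0.2564 0.2022] total rot [ 0.522 -0.002  0.002] dist 0.09507983828922564
[-1.137, 1.609, 1.33, 0.13, -0.001, 0.0]
[-1.136, 1.769, 1.11, 0.13, -0.001, 0.0]
[-1.134, 1.899, 0.871, 0.13, -0.001, 0.0]
[-1.133, 1.996, 0.617, 0.13, -0.001, 0.0]
```

Request:
move_arm --series '[{"x": -1.1, "y": 1.6, "z": 1.3, "rx": 0.13, "ry": 0, "rz": 0}, {"x": -1.1, "y": 1.8, "z": 1.1, "rx": 0.13, "ry": 0, "rz": 0}, {"x": -1.1, "y": 1.9, "z": 0.9, "rx": 0.13, "ry": 0, "rz": 0}, {"x": -1.1, "y": 2.0, "z": 0.6, "rx": 0.13, "ry": 0, "rz": 0}, {"x": 0, "y": 0, "z": 0, "rx": 0, "ry": 0, "rz": 0}]'

```text
clock: 9.82
position: [0.5902, 0.268, 0.1319]
ee_rot: [-1.521, 0.128, -0.169]
force: [0.4, -0.1, -0.7]
width: 0.213
```

```bash
cat >> h.py <<'E'
def st():
    o=arm.observe();R=Ro.from_rotvec(o["ee_rot"]).as_matrix()
    print("clock",o["clock"],"bus xyz",w2b(o["position"]).round(4),"F tool",(R.T@o["force"]).round(2),"rot err",(Ro.from_matrix(Rt(BY)).inv()*Ro.from_matrix(R)).as_rotvec().round(4),"w",round(o["width"],3))
E
python3 - <<'E'
from h import *
st()
R=Rt(-9.5)@Ro.from_rotvec([.012,0,0]).as_matrix()
plan(b2w(-.003,.147,.077),R,2)
E
```

```text
clock 9.825 bus xyz [0.0074 0.1508 0.1319] F tool [ 0.42  0.73 -0.05] rot err [ 0.0462  0.0242 -0.0222] w 0.213
clock 9.825 pos [0.5902 0.268  0.1319] total rot [-0.034 -0.024  0.022] dist 0.05605089893281218
[-0.574, 2.723, -0.329, -0.017, -0.012, 0.011]
[-0.547, 2.735, -0.276, -0.017, -0.012, 0.011]
```

Request:
move_arm --series '[{"x": -1.1, "y": 1.0, "z": 0.4, "rx": -0.034, "ry": -0.024, "rz": 0.022}, {"x": 0, "y": 1.5, "z": 0, "rx": 0, "ry": 0, "rz": 0}, {"x": 0, "y": 0, "z": 0, "rx": 0, "ry": 0, "rz": 0}]'

```text
clock: 10.2
position: [0.5829, 0.2765, 0.109]
ee_rot: [-1.557, 0.124, -0.131]
force: [0.4, 0.9, -0.5]
width: 0.211
```

Run:
```python
from h import *
st()
R=Rt(-9.5)@Ro.from_rotvec([.012,0,0]).as_matrix()
plan(b2w(-.003,.147,.077),R,1)
cv2.imwrite("pics/t1.png",arm.get_image("top"))
```

```text
clock 10.2 bus xyz [-0.0012  0.158   0.109 ] F tool [0.26 0.53 0.97] rot err [ 0.0108 -0.0028 -0.0036] w 0.211
clock 10.2 pos [0.5829 0.2765 0.109 ] total rot [0.001 0.003 0.004] dist 0.0338456583845797
[-0.194, 3.184, -1.132, 0.001, 0.003, 0.004]
```

Request:
move_arm --series '[{"x": -0.2, "y": 1.6, "z": -0.6, "rx": 0, "ry": 0.003, "rz": 0.004}, {"x": 0, "y": 1.4, "z": -0.5, "rx": 0, "ry": 0, "rz": 0}, {"x": 0, "y": 0, "z": 0, "rx": 0, "ry": 0, "rz": 0}]'

```text
clock: 10.62
position: [0.5791, 0.2661, 0.0764]
ee_rot: [-1.557, 0.129, -0.13]
force: [0.4, 0.5, -0.7]
width: 0.214
```

Run:
```python
from h import *
st()
t=arm.get_image("top");cv2.imwrite("pics/t1.png",t);s=arm.get_image("side");cv2.imwrite("pics/s1.png",s)
o=np.zeros((600,800,3),np.uint8)
a=cv2.resize(t[110:225,95:210],None,fx=4,fy=4,interpolation=cv2.INTER_CUBIC);o[:460,:460]=a
b=cv2.resize(s[130:210,170:255],None,fx=4,fy=4,interpolation=cv2.INTER_CUBIC);o[:320,460:800]=b
cv2.imwrite("pics/c1.png",o)
```

```text
clock 10.625 bus xyz [-0.0032  0.1471  0.0764] F tool [0.3  0.72 0.59] rot err [ 0.0097 -0.0007  0.0006] w 0.214
```

View pics/c1.png

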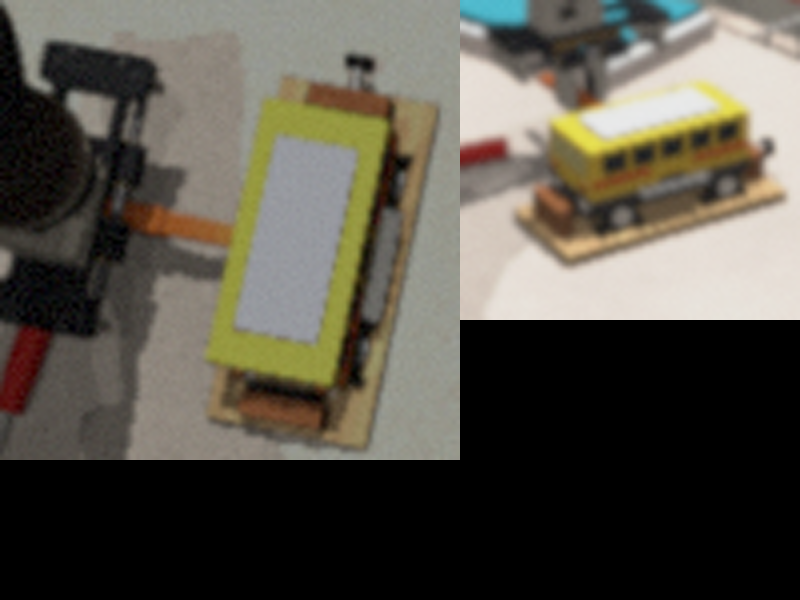

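Request:
move_arm --series '[{"x": 0, "y": 0.4, "z": 0, "rx": 0, "ry": 0, "rz": 0}, {"x": 0, "y": 0.15, "z": 0, "rx": 0, "ry": 0, "rz": 0}]'

```text
clock: 10.98
position: [0.5805, 0.2673, 0.0726]
ee_rot: [-1.555, 0.127, -0.131]
force: [0.4, 0.3, -0.6]
width: 0.212
```

Run:
```python
from h import *
st()
```

```text
clock 10.975 bus xyz [-0.002   0.1485  0.0726] F tool [0.33 0.64 0.36] rot err [ 0.0121 -0.0013 -0.002 ] w 0.212
```

Request:
move_arm --series '[{"x": 0, "y": 0.2, "z": 0, "rx": 0, "ry": 0, "rz": 0}, {"x": 0, "y": 0.1, "z": 0, "rx": 0, "ry": 0, "rz": 0}]'

```text
clock: 11.22
position: [0.581, 0.2675, 0.0703]
ee_rot: [-1.554, 0.126, -0.132]
force: [-1.6, -0.5, 4.5]
width: 0.214
```

Run:
```python
from h import *
st()
```

```text
clock 11.225 bus xyz [-0.0015  0.1487  0.0703] F tool [-1.46 -4.52 -0.7 ] rot err [ 0.0128 -0.0014 -0.003 ] w 0.214
```

Request:
move_arm --series '[{"x": 0, "y": 0.02, "z": -0.3, "rx": 0, "ry": 0, "rz": 0}, {"x": 0, "y": 0.02, "z": -0.3, "rx": 0, "ry": 0, "rz": 0}]'

```text
clock: 11.48
position: [0.5812, 0.2638, 0.0712]
ee_rot: [-1.551, 0.122, -0.133]
force: [-0.6, 2.8, 3.9]
width: 0.213
```

Run:
```python
from h import *
st()
```

```text
clock 11.475 bus xyz [-0.0008  0.1452  0.0712] F tool [-0.98 -3.89  2.7 ] rot err [ 0.0164 -0.0032 -0.0053] w 0.213
```

Request:
move_arm --series '[{"x": -0.2, "y": 0.0, "z": -0.3, "rx": -0.004, "ry": 0.003, "rz": 0.005}, {"x": 0, "y": 0.02, "z": -0.3, "rx": 0, "ry": 0, "rz": 0}]'

```text
clock: 11.72
position: [0.5784, 0.2583, 0.0711]
ee_rot: [-1.554, 0.128, -0.131]
force: [-0.4, 2.9, 2.0]
width: 0.214
```

Run:
```python
from h import *
st()
```

```text
clock 11.725 bus xyz [-0.0027  0.1392  0.0711] F tool [-0.89 -1.99  2.82] rot err [ 0.0127 -0.0005 -0.0005] w 0.214
```

Request:
move_arm --series '[{"x": 0, "y": 0.03, "z": -0.3, "rx": 0, "ry": 0, "rz": 0}, {"x": 0, "y": 0.03, "z": -0.2, "rx": 0, "ry": 0, "rz": 0}]'

```text
clock: 11.98
position: [0.578, 0.2559, 0.071]
ee_rot: [-1.55, 0.126, -0.131]
force: [1.0, 8.5, 4.4]
width: 0.215
```

Run:
```python
from h import *
st()
```

```text
clock 11.975 bus xyz [-0.0026  0.1368  0.071 ] F tool [-0.34 -4.22  8.59] rot err [ 0.0167 -0.0019 -0.0014] w 0.215
```

Request:
move_arm --series '[{"x": 0, "y": 0.0, "z": -0.2, "rx": -0.003, "ry": 0.002, "rz": 0.001}]'

```text
clock: 12.1
position: [0.578, 0.2557, 0.0713]
ee_rot: [-1.551, 0.127, -0.131]
force: [0.9, 6.8, 2.4]
width: 0.211
```

Run:
```python
from h import *
st()
```

```text
clock 12.1 bus xyz [-0.0026  0.1367  0.0713] F tool [-0.28 -2.32  6.93] rot err [ 0.0163 -0.0011 -0.001 ] w 0.211
```

Request:
move_arm --series '[{"x": 0, "y": 0.0, "z": -0.32, "rx": -0.003, "ry": 0.001, "rz": 0.001}]'

```text
clock: 12.22
position: [0.5777, 0.2546, 0.0716]
ee_rot: [-1.551, 0.127, -0.13]
force: [1.0, 7.3, 1.2]
width: 0.214
```

Run:
```python
from h import *
st()
t=arm.get_image("top");cv2.imwrite("pics/t2.png",t)
cv2.imwrite("pics/w6.png",arm.get_image("wrist"))
```

```text
clock 12.225 bus xyz [-0.0027  0.1355  0.0716] F tool [-0.17 -1.06  7.36] rot err [ 0.0158 -0.0016 -0.0005] w 0.214
```

View pics/w6.png

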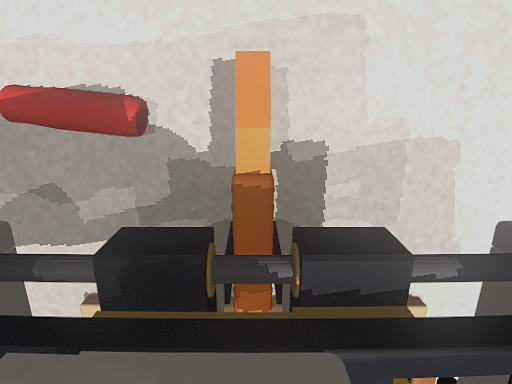

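Request:
move_arm --series '[{"x": 0, "y": 0.06, "z": -0.4, "rx": -0.003, "ry": 0.001, "rz": 0}, {"x": 0, "y": 0.05, "z": -0.4, "rx": -0.003, "ry": 0.001, "rz": 0}]'

```text
clock: 12.58
position: [0.577, 0.2505, 0.0709]
ee_rot: [-1.552, 0.126, -0.13]
force: [0.2, 8.6, 4.5]
width: 0.21
```

Run:
```python
from h import *
st()
```

```text
clock 12.575 bus xyz [-0.0027  0.1313  0.0709] F tool [-1.15 -4.33  8.6 ] rot err [ 0.0149 -0.0023 -0.0017] w 0.21
```

Steady sliding at about 8 N. Roughly 3 mm more of travel to go on this side.

Request:
move_arm --series '[{"x": 0, "y": 0.02, "z": -0.38, "rx": -0.002, "ry": 0.002, "rz": 0.001}, {"x": 0, "y": 0.02, "z": -0.3, "rx": -0.002, "ry": 0.001, "rz": 0.001}]'

```text
clock: 12.82
position: [0.5766, 0.2479, 0.0712]
ee_rot: [-1.551, 0.126, -0.13]
force: [0.3, 7.0, 3.3]
width: 0.214
```

Run:
```python
from h import *
st()
t=arm.get_image("top");s=arm.get_image("side");cv2.imwrite("pics/t3.png",t);cv2.imwrite("pics/s3.png",s)
```

```text
clock 12.825 bus xyz [-0.0027  0.1288  0.0712] F tool [-0.85 -3.21  7.05] rot err [ 0.0164 -0.0025 -0.0012] w 0.214
```

```bash
cat > flow.py <<'E'
from h import *
import sys
c=cam("side")
def patch(a,b,X,h=5):
    u=proj(c,X)[0]
    p=np.array([[u]],np.float32)
    q,stt,e=cv2.calcOpticalFlowPyrLK(a,b,p,None,winSize=(13,13),maxLevel=0)
    return u,(q[0,0]-p[0,0])
def run(fa,fb):
    a=cv2.cvtColor(cv2.imread(fa),cv2.COLOR_BGR2GRAY);b=cv2.cvtColor(cv2.imread(fb),cv2.COLOR_BGR2GRAY)
    for n,X in dict(nearL=(-.093,.044,.115),nearR=(-.093,-.044,.115),farL=(.093,.044,.115),farR=(.093,-.044,.115),whiteNR=(-.065,-.026,.115),whiteFR=(.065,-.026,.115),whiteNL=(-.065,.026,.115),whiteFL=(.065,.026,.115),plyN=(-.13,-.06,.015),plyF=(.13,-.06,.015),stop=(-.11,0,.03)).items():
        X=b2w(*X);u,d=patch(a,b,X)
        J=(proj(c,X+[0,0,.001])[0]-proj(c,X)[0])
        print(n,u.round(0),"flow",d.round(2),"mm per J",J.round(2),"dz est",round(float(d@J/(J@J)),2))
run(sys.argv[1],sys.argv[2])
E
python3 flow.py pics/s1.png pics/s3.png;python3 flow.py pics/side0.png pics/s3.png
```

```text
nearL [192. 159.] flow [0.4  0.15] mm per J [-0.01 -0.23] dz est -0.76
nearR [203. 167.] flow [0.25 0.07] mm per J [-0.01 -0.23] dz est -0.34
farL [231. 149.] flow [ 0.15 -0.12] mm per J [-0.   -0.22] dz est 0.54
farR [243. 156.] flow [0.25 0.08] mm per J [ 0.   -0.22] dz est -0.37
whiteNR [207. 164.] flow [0.16 0.13] mm per J [-0.01 -0.23] dz est -0.58
whiteFR [235. 156.] flow [0.27 0.08] mm per J [-0.   -0.22] dz est -0.35
whiteNL [201. 159.] flow [ 0.76 -0.06] mm per J [-0.01 -0.23] dz est 0.12
whiteFL [228. 152.] flow [ 0.35 -0.1 ] mm per J [-0.   -0.22] dz est 0.43
plyN [198. 194.] flow [0.05 0.02] mm per J [-0.01 -0.22] dz est -0.09
plyF [252. 177.] flow [-0.01  0.  ] mm per J [ 0.   -0.21] dz est -0.02
stop [195. 183.] flow [-0.08  0.04] mm per J [-0.01 -0.22] dz est -0.17
nearL [192. 159.] flow [-0.9 -0.3] mm per J [-0.01 -0.23] dz est 1.53
nearR [203. 167.] flow [0.22 0.17] mm per J [-0.01 -0.23] dz est -0.77
farL [231. 149.] flow [ 0.   -0.17] mm per J [-0.   -0.22] dz est 0.8
farR [243. 156.] flow [0.15 0.21] mm per J [ 0.   -0.22] dz est -0.94
whiteNR [207. 164.] flow [0.12 0.24] mm per J [-0.01 -0.23] dz est -1.04
whiteFR [235. 156.] flow [0.21 0.19] mm per J [-0.   -0.22] dz est -0.86
whiteNL [201. 159.] flow [1.81 2.08] mm per J [-0.01 -0.23] dz est -9.57
whiteFL [228. 152.] flow [0.44 0.01] mm per J [-0.   -0.22] dz est -0.07
plyN [198. 194.] flow [ 0.08 -0.04] mm per J [-0.01 -0.22] dz est 0.18
plyF [252. 177.] flow [-0.25  0.04] mm per J [ 0.   -0.21] dz est -0.22
stop [195. 183.] flow [-0.26 -0.11] mm per J [-0.01 -0.22] dz est 0.55
```

```bash
cat > tilt.py <<'E'
from h import *
import sys
from scipy.optimize import least_squares
# fit shell lift of left/right sides (mm) from sub-pixel flow of roof corners, in side+top views
def fit(pairs):
    rows=[];rhs=[];tag=[]
    for cn,fa,fb in pairs:
        c=cam(cn);a=cv2.cvtColor(cv2.imread(fa),cv2.COLOR_BGR2GRAY);b=cv2.cvtColor(cv2.imread(fb),cv2.COLOR_BGR2GRAY)
        pts=[(x,y,.115) for x in(-.093,.093) for y in(-.044,.044)]+[(x,y,.115) for x in(-.065,.065) for y in(-.026,.026)]+[(x,-.044,.1) for x in (-.05,0.,.05)]
        for X in pts:
            if cn=="top" and X[2]<.11: continue
            f=lambda L,R:proj(c,b2w(X[0],X[1]-(L-R)/88*(X[2]-.055),X[2]+R+(L-R)/88*(X[1]+.044)))[0]
            u0=f(0,0);p=np.array([[u0]],np.float32);q,s,e=cv2.calcOpticalFlowPyrLK(a,b,p,None,winSize=(13,13),maxLevel=1)
            J=np.c_[(f(.001,0)-u0),(f(0,.001)-u0)];d=q[0,0]-p[0,0]
            if np.linalg.norm(d)<2.5: rows+=list(J);rhs+=list(d);tag.append((cn,X))
    rows=np.array(rows);rhs=np.array(rhs)
    r=least_squares(lambda v:rows@v-rhs,[0,0],loss="soft_l1",f_scale=.1)
    cov=np.linalg.inv(r.jac.T@r.jac)*.15**2
    print("left,right change mm",r.x.round(2),"sd",np.sqrt(np.diag(cov)).round(2),"rms",np.sqrt(np.mean((rows@r.x-rhs)**2)).round(2))
a=sys.argv[1:];fit([tuple(x.split(",")) for x in a])
E
python3 tilt.py side,pics/s1.png,pics/s3.png
python3 tilt.py top,pics/t1.png,pics/t3.png
python3 tilt.py side,pics/s1.png,pics/s3.png top,pics/t1.png,pics/t3.png
```

```text
left,right change mm [ 1.62668e+03 -3.70000e-01] sd [5.3767e+02 2.5000e-01] rms 0.18
left,right change mm [1.8126e+03 6.2000e-01] sd [897.86   2.19] rms 0.42
left,right change mm [ 1.52919e+03 -3.40000e-01] sd [3.41e+02 2.30e-01] rms 0.31
```

```bash
sed -i 's#/88\*#/.088*#g' tilt.py
python3 tilt.py side,pics/s1.png,pics/s3.png
python3 tilt.py top,pics/t1.png,pics/t3.png
python3 tilt.py side,pics/s1.png,pics/s3.png top,pics/t1.png,pics/t3.png;python3 tilt.py side,pics/side0.png,pics/s3.png top,pics/top0.png,pics/t3.png
```

```text
left,right change mm [ 1.26 -0.37] sd [0.56 0.25] rms 0.18
left,right change mm [2.44 0.63] sd [3.02 2.2 ] rms 0.42
left,right change mm [ 1.19 -0.34] sd [0.43 0.23] rms 0.31
left,right change mm [ 0.73 -0.55] sd [0.55 0.25] rms 0.23
```

Request:
move_arm --series '[{"x": 0, "y": 0.03, "z": -0.38, "rx": -0.003, "ry": 0.002, "rz": 0.001}]'

```text
clock: 13.05
position: [0.5763, 0.2461, 0.0712]
ee_rot: [-1.551, 0.127, -0.13]
force: [0.5, 8.1, 2.7]
width: 0.212
```

```bash
python3 - <<'E'
from h import *
st()
for i in range(3):
  t=arm.get_image("top");s=arm.get_image("side");cv2.imwrite(f"pics/t4{i}.png",t);cv2.imwrite(f"pics/s4{i}.png",s)
st()
E
for i in 0 1 2; do python3 tilt.py side,pics/s1.png,pics/s4$i.png ; python3 tilt.py side,pics/s1.png,pics/s4$i.png top,pics/t1.png,pics/t4$i.png; done
```

```text
clock 13.05 bus xyz [-0.0027  0.1269  0.0712] F tool [-0.83 -2.56  8.13] rot err [ 0.016  -0.0019 -0.0008] w 0.212
clock 13.35 bus xyz [-0.0026  0.1265  0.0711] F tool [-0.17 -2.64  6.16] rot err [ 0.0155 -0.0014 -0.0007] w 0.213
left,right change mm [ 1.79 -0.4 ] sd [0.77 0.27] rms 0.18
left,right change mm [ 1.55 -0.37] sd [0.57 0.26] rms 0.31
left,right change mm [ 1.74 -0.41] sd [0.77 0.27] rms 0.18
left,right change mm [ 1.52 -0.36] sd [0.56 0.26] rms 0.34
left,right change mm [ 1.75 -0.42] sd [0.77 0.28] rms 0.18
left,right change mm [ 1.49 -0.36] sd [0.59 0.26] rms 0.3
```

Request:
move_arm --series '[{"x": 0, "y": 0, "z": 0.8, "rx": 0, "ry": 0, "rz": 0}, {"x": 0, "y": 0, "z": 1.5, "rx": 0, "ry": 0, "rz": 0}, {"x": 0, "y": 0, "z": 2.0, "rx": 0, "ry": 0, "rz": 0}, {"x": 0, "y": -2, "z": 0.5, "rx": 0, "ry": 0, "rz": 0}, {"x": 0, "y": -6, "z": 0, "rx": 0, "ry": 0, "rz": 0}, {"x": 0, "y": -5, "z": 0, "rx": 0, "ry": 0, "rz": 0}]'

```text
clock: 14.1
position: [0.5804, 0.2975, 0.1985]
ee_rot: [-1.559, 0.133, -0.12]
force: [0.8, 0.7, -1.1]
width: 0.216
```

```bash
python3 - <<'E'
from h import *
st()
t=arm.get_image("top");s=arm.get_image("side");cv2.imwrite(f"pics/t5.png",t);cv2.imwrite(f"pics/s5.png",s)
R=Rt(-9.5)@Ro.from_rotvec([-.012,0,0]).as_matrix()
plan(b2w(-.003,-.165,.2),R,6)
E
python3 tilt.py side,pics/s1.png,pics/s5.png ; python3 tilt.py side,pics/side0.png,pics/s5.png
```

```text
clock 14.1 bus xyz [-0.0072  0.1782  0.1985] F tool [0.69 1.13 0.79] rot err [ 0.0071 -0.0042  0.009 ] w 0.216
clock 14.2 pos [0.583  0.2983 0.2024] total rot [-0.025  0.004 -0.003] dist 0.3444638291979879
[0.002, -0.033, -5.741, -0.004, 0.001, -0.0]
[0.006, -0.009, -5.741, -0.004, 0.001, -0.0]
[0.01, 0.014, -5.741, -0.004, 0.001, -0.0]
[0.015, 0.038, -5.741, -0.004, 0.001, -0.0]
[0.019, 0.061, -5.741, -0.004, 0.001, -0.0]
[0.023, 0.085, -5.74, -0.004, 0.001, -0.0]
left,right change mm [ 1.6  -0.39] sd [0.78 0.27] rms 0.1
left,right change mm [ 1.28 -0.68] sd [0.6  0.25] rms 0.54
```

Run:
```python
from h import *
d=np.load("w5.npz")
plan(d["p"],Ro.from_rotvec(d["r"]).as_matrix(),3)
```

```text
clock 14.2 pos [0.583  0.2983 0.2024] total rot [-0.526  0.003 -0.   ] dist 0.055674985868082116
[1.497, 0.085, -1.093, -0.175, 0.001, -0.0]
[1.498, 0.274, -1.06, -0.175, 0.001, -0.0]
[1.499, 0.455, -0.995, -0.175, 0.001, -0.0]
```

Request:
move_arm --series '[{"x": 1.5, "y": 0.1, "z": -1.1, "rx": -0.175, "ry": 0, "rz": 0}, {"x": 1.5, "y": 0.3, "z": -1.05, "rx": -0.175, "ry": 0, "rz": 0}, {"x": 1.5, "y": 0.45, "z": -1.0, "rx": -0.175, "ry": 0, "rz": 0}, {"x": 0, "y": 0, "z": 0, "rx": 0, "ry": 0, "rz": 0}]'

```text
clock: 14.7
position: [0.6215, 0.2636, 0.196]
ee_rot: [-2.091, 0.168, -0.091]
force: [-0.9, -0.6, -1.2]
width: 0.216
```

Run:
```python
from h import *
o=arm.observe();s=arm.get_image("wrist");print(o["clock"],w2b(o["position"]),o["ee_rot"])
np.savez("w7.npz",p=o["position"],r=o["ee_rot"])
cv2.imwrite("pics/w7.png",s)
v=s[150:230,110:320]
a=cv2.imread("pics/w5.png")[150:230,110:320]
cv2.imwrite("pics/w7c.png",cv2.resize(np.vstack([a,v]),None,fx=3.7,fy=3.7,interpolation=cv2.INTER_CUBIC))
```

```text
14.7 [0.03898233 0.15159703 0.19604843] [-2.09128536  0.16799026 -0.09096943]
```

View pics/w7c.png

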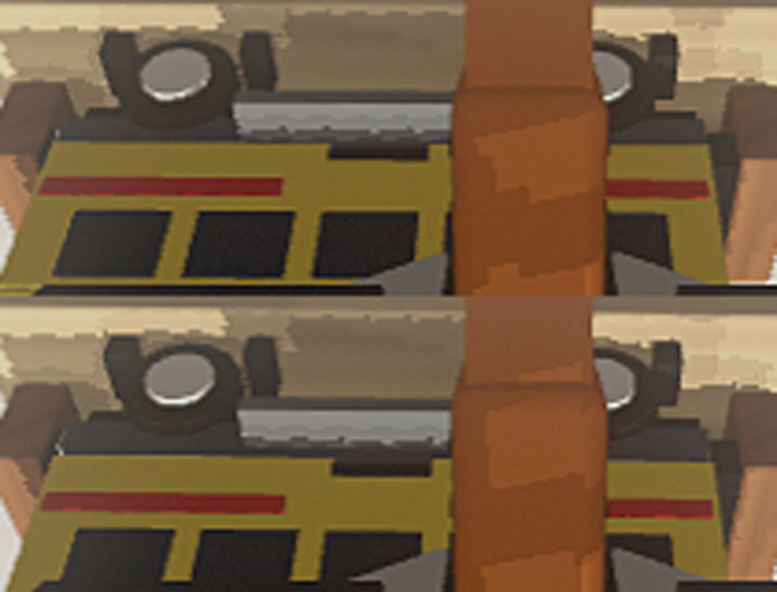

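Run:
```python
from h import *
Z={}
for f in ("w5","w7"):
    s=cv2.imread(f"pics/{f}.png");d=np.load(f+".npz");c=cam("wrist",{"position":d["p"],"ee_rot":d["r"]})
    hsv=cv2.cvtColor(s,cv2.COLOR_BGR2HSV).astype(int);b=s.astype(float)
    out=[]
    for x in range(177,184):
        col=b[:,x];sat=hsv[:,x,1].astype(float);hue=hsv[:,x,0]
        y=np.arange(384)
        # rim: sat rises from low to high
        r0=165
        k=r0+np.argmax(sat[r0:215]>120);rim=k-1+(120-sat[k-1])/(sat[k]-sat[k-1])
        red=(col[:,2]-col[:,1])[150:225];red=np.clip(red-40,0,None);red[:int(rim)-150+3]=0;st=150+(red*np.arange(len(red))).sum()/max(red.sum(),1)
        g=col.mean(1);k2=r0+np.argmax(g[r0:200]>105);
        out.append((rim,st,k2-1+(105-g[k2-1])/(g[k2]-g[k2-1])))
    out=np.median(out,0);print(f,out.round(2))
    # project: predicted rows
    for n,p in dict(board=(-.035,.058,.055),rim=(-.035,.044,.0555)).items():print(n,proj(c,b2w(*p))[0].round(1), "J",(proj(c,b2w(p[0],p[1],p[2]+.001))[0]-proj(c,b2w(*p))[0]).round(2),"Jy",(proj(c,b2w(p[0],p[1]+.001,p[2]))[0]-proj(c,b2w(*p))[0]).round(2))
```

```text
w5 [188.52 200.12 177.44]
board [180.  180.9] J [-0.16  0.68] Jy [-0.16 -0.7 ]
rim [182.1 190.8] J [-0.15  0.68] Jy [-0.15 -0.66]
w7 [192.95 206.   180.42]
board [181.2 183.9] J [-0.16  0.7 ] Jy [-0.15 -0.68]
rim [183.2 193.5] J [-0.15  0.7 ] Jy [-0.14 -0.64]
```

```bash
python3 - <<'E'
from h import *
C=[]
for f in ("w5","w7"):
    d=np.load(f+".npz");C.append(cam("wrist",{"position":d["p"],"ee_rot":d["r"]}))
for z in (.015,.055,.06,.07,.08,.09,.1):
    print(z,[proj(c,b2w(-.035,.044,z))[0].round(2) for c in C],(proj(C[1],b2w(-.035,.044,z))[0]-proj(C[0],b2w(-.035,.044,z))[0]).round(2))
for L in (2,2.5,3,3.5,4):
    print(L,end=" ")
    for z in (.0555,.067,.078):
        p=b2w(-.035,.044,z);q=b2w(-.035,.044-L/88*(z-.055),z+L/1000)
        print((proj(C[1],q)-proj(C[0],p))[0][1].round(2),end=" ")
    print()
E
python3 - <<'E'
import cv2,numpy as np
for f in ("w5","w7"):
    s=cv2.imread(f"pics/{f}.png").astype(int)
    print(f);print([(y,*s[y,172:186].mean(0).round().astype(int)) for y in range(174,216)])
E
```

```text
0.015 [array([187.79, 165.42]), array([188.81, 167.61])] [1.02 2.19]
0.055 [array([182.16, 190.44]), array([183.27, 193.15])] [1.11 2.71]
0.06 [array([181.39, 193.88]), array([182.51, 196.65])] [1.12 2.77]
0.07 [array([179.8 , 200.97]), array([180.95, 203.87])] [1.15 2.9 ]
0.08 [array([178.15, 208.38]), array([179.32, 211.41])] [1.17 3.04]
0.09 [array([176.42, 216.12]), array([177.63, 219.29])] [1.21 3.17]
0.1 [array([174.61, 224.23]), array([175.86, 227.53])] [1.24 3.3 ]
2 4.11 4.5 4.88 
2.5 4.47 4.91 5.35 
3 4.82 5.33 5.81 
3.5 5.17 5.74 6.28 
4 5.53 6.15 6.76 
w5
[(174, np.int64(59), np.int64(66), np.int64(72)), (175, np.int64(67), np.int64(72), np.int64(75)), (176, np.int64(64), np.int64(69), np.int64(73)), (177, np.int64(73), np.int64(77), np.int64(81)), (178, np.int64(129), np.int64(133), np.int64(136)), (179, np.int64(130), np.int64(134), np.int64(136)), (180, np.int64(127), np.int64(130), np.int64(133)), (181, np.int64(124), np.int64(127), np.int64(130)), (182, np.int64(114), np.int64(117), np.int64(120)), (183, np.int64(114), np.int64(119), np.int64(122)), (184, np.int64(111
[... 2998 characters left out ...]
202, np.int64(42), np.int64(111), np.int64(126)), (203, np.int64(38), np.int64(77), np.int64(120)), (204, np.int64(31), np.int64(34), np.int64(110)), (205, np.int64(31), np.int64(37), np.int64(110)), (206, np.int64(32), np.int64(38), np.int64(111)), (207, np.int64(30), np.int64(33), np.int64(108)), (208, np.int64(32), np.int64(42), np.int64(121)), (209, np.int64(41), np.int64(113), np.int64(126)), (210, np.int64(40), np.int64(105), np.int64(124)), (211, np.int64(40), np.int64(106), np.int64(127)), (212, np.int64(40), np.int64(114), np.int64(137)), (213, np.int64(32), np.int64(42), np.int64(46)), (214, np.int64(34), np.int64(32), np.int64(34)), (215, np.int64(33), np.int64(34), np.int64(37))]
```

Request:
move_arm --series '[{"x": -0.5, "y": -0.5, "z": 0, "rx": 0.174, "ry": 0, "rz": 0}, {"x": -1.5, "y": -0.5, "z": 0, "rx": 0.174, "ry": 0, "rz": 0}, {"x": -1.5, "y": -0.5, "z": 0, "rx": 0.174, "ry": 0, "rz": 0}, {"x": -0.5, "y": 0, "z": -2, "rx": 0, "ry": 0, "rz": 0}]'

```text
clock: 15.25
position: [0.5788, 0.2547, 0.2148]
ee_rot: [-1.537, 0.124, -0.135]
force: [0.0, -0.3, -1.3]
width: 0.211
```

Run:
```python
from h import *
st()
R=Rt(-9.5)@Ro.from_rotvec([-.012,0,0]).as_matrix()
plan(b2w(-.003,-.165,.2),R,5)
```

```text
clock 15.25 bus xyz [-0.0017  0.1358  0.2148] F tool [ 0.05  1.29 -0.36] rot err [ 0.0304 -0.0005 -0.0046] w 0.211
clock 15.25 pos [0.5788 0.2547 0.2148] total rot [-0.042  0.001  0.005] dist 0.3011992630452337
[-0.031, 0.113, -6.023, -0.008, 0.0, 0.001]
[-0.03, 0.164, -6.022, -0.008, 0.0, 0.001]
[-0.029, 0.215, -6.02, -0.008, 0.0, 0.001]
[-0.028, 0.266, -6.018, -0.008, 0.0, 0.001]
[-0.028, 0.317, -6.016, -0.008, 0.0, 0.001]
```

Request:
move_arm --series '[{"x": 0, "y": 0.1, "z": -6, "rx": -0.008, "ry": 0, "rz": 0.001}, {"x": 0, "y": 0.1, "z": -6, "rx": -0.008, "ry": 0, "rz": 0.001}, {"x": 0, "y": 0.2, "z": -6, "rx": -0.008, "ry": 0, "rz": 0.001}, {"x": 0, "y": 0.2, "z": -6, "rx": -0.008, "ry": 0, "rz": 0.001}, {"x": 0, "y": 0.3, "z": -6, "rx": -0.008, "ry": 0, "rz": 0.001}, {"x": 0, "y": 0, "z": 0, "rx": 0, "ry": 0, "rz": 0}]'

```text
clock: 16.0
position: [0.523, -0.0528, 0.2069]
ee_rot: [-1.549, 0.127, -0.159]
force: [0.9, 0.3, -0.7]
width: 0.214
```

Run:
```python
from h import *
st()
R=Rt(-9.5)@Ro.from_rotvec([-.012,0,0]).as_matrix()
plan(b2w(-.003,-.155,.1),R,3)
```

```text
clock 16.0 bus xyz [-0.0059 -0.1767  0.2069] F tool [0.82 0.74 0.45] rot err [ 0.0184  0.0167 -0.0192] w 0.214
clock 16.0 pos [ 0.523  -0.0528  0.2069] total rot [-0.03  -0.017  0.019] dist 0.10914517942149829
[0.018, 3.578, 0.66, -0.01, -0.006, 0.006]
[0.044, 3.571, 0.696, -0.01, -0.006, 0.006]
[0.071, 3.563, 0.731, -0.01, -0.006, 0.006]
```

Request:
move_arm --series '[{"x": 0, "y": 3, "z": 0, "rx": -0.03, "ry": -0.017, "rz": 0.019}, {"x": 0, "y": 3, "z": 0, "rx": 0, "ry": 0, "rz": 0}, {"x": 0, "y": 2, "z": 0, "rx": 0, "ry": 0, "rz": 0}, {"x": 0, "y": 0, "z": 0, "rx": 0, "ry": 0, "rz": 0}]'

```text
clock: 16.5
position: [0.5237, -0.0518, 0.1299]
ee_rot: [-1.566, 0.126, -0.147]
force: [0.1, -0.4, -0.8]
width: 0.213
```

Run:
```python
from h import *
st()
R=Rt(-9.5)@Ro.from_rotvec([-.012,0,0]).as_matrix()
plan(b2w(-.003,-.149,.077),R,1)
o=arm.observe();s=arm.get_image("wrist");cv2.imwrite("pics/w8.png",s);c=cam("wrist",o)
for n,p in dict(slot=(0,-.044,.055),bd1=(-.04,-.058,.055),bd2=(.04,-.058,.055),ply=(-.13,-.06,.015),ply2=(.13,-.06,.015)).items(): print(n,proj(c,b2w(*p))[0].round(1))
print("tip",proj(c,o["position"]+Ro.from_rotvec(o["ee_rot"]).apply([0,.0155,.095])))
```

```text
clock 16.5 bus xyz [-0.0054 -0.1756  0.1299] F tool [ 0.12  0.77 -0.35] rot err [ 0.0014  0.0084 -0.0131] w 0.213
clock 16.5 pos [ 0.5237 -0.0518  0.1299] total rot [-0.013 -0.008  0.013] dist 0.05929433184376143
[0.151, 5.301, 2.653, -0.013, -0.008, 0.013]
slot [259.3   4.1]
bd1 [195.6  29.1]
bd2 [322.7  28.4]
ply [86.  45.7]
ply2 [426.9  43.6]
tip [[254.23034248  53.36929832]]
```

View pics/w8.png

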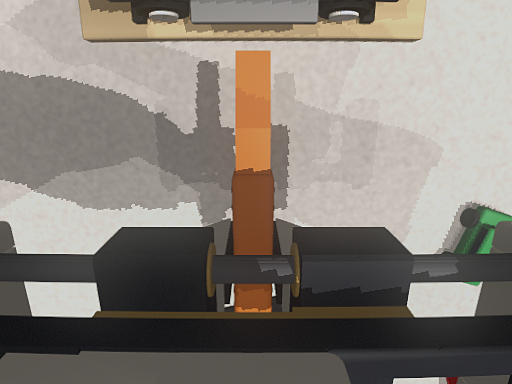

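Request:
move_arm --series '[{"x": 0.15, "y": 2.5, "z": 0.5, "rx": -0.013, "ry": -0.008, "rz": 0.013}, {"x": 0, "y": 2.0, "z": 1.2, "rx": 0, "ry": 0, "rz": 0}, {"x": 0, "y": 0.5, "z": 1.2, "rx": 0, "ry": 0, "rz": 0}, {"x": 0, "y": 0, "z": 0, "rx": 0, "ry": 0, "rz": 0}]'

```text
clock: 17.05
position: [0.5346, -0.0221, 0.0857]
ee_rot: [-1.574, 0.123, -0.141]
force: [0.5, -0.2, -0.9]
width: 0.21
```

Run:
```python
from h import *
st()
o=arm.observe();s=arm.get_image("wrist");cv2.imwrite("pics/w9.png",s)
```

```text
clock 17.05 bus xyz [ 0.0004 -0.1445  0.0857] F tool [ 0.48  0.92 -0.13] rot err [-0.0058  0.0021 -0.0121] w 0.21
```

View pics/w9.png

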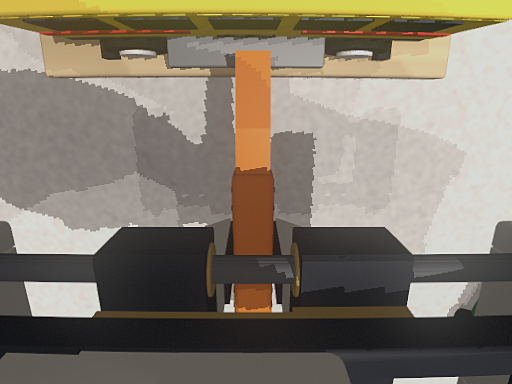

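Request:
move_arm --series '[{"x": -0.35, "y": 0.5, "z": -0.3, "rx": -0.006, "ry": -0.002, "rz": 0.012}, {"x": 0, "y": 0.5, "z": 0, "rx": 0, "ry": 0, "rz": 0}, {"x": 0, "y": 0.0, "z": 0, "rx": 0, "ry": 0, "rz": 0}]'

```text
clock: 17.48
position: [0.531, -0.0267, 0.0769]
ee_rot: [-1.579, 0.131, -0.133]
force: [-0.1, 0.7, -1.6]
width: 0.213
```

Run:
```python
from h import *
st()
```

```text
clock 17.475 bus xyz [-0.0023 -0.1496  0.0769] F tool [-0.17  1.6   0.69] rot err [-0.0121  0.0022 -0.0021] w 0.213
```

Request:
move_arm --series '[{"x": -0.1, "y": 0.4, "z": 0.3, "rx": 0, "ry": -0.002, "rz": 0.002}, {"x": 0, "y": 0.15, "z": 0, "rx": 0, "ry": 0, "rz": 0}, {"x": 0, "y": 0.1, "z": 0, "rx": 0, "ry": 0, "rz": 0}]'

```text
clock: 17.85
position: [0.5307, -0.0237, 0.0702]
ee_rot: [-1.579, 0.131, -0.13]
force: [-0.7, -0.8, 3.9]
width: 0.211
```

Run:
```python
from h import *
st()
```

```text
clock 17.85 bus xyz [-0.0031 -0.1467  0.0702] F tool [-0.52 -3.9  -0.93] rot err [-0.012   0.0006 -0.0003] w 0.211
```

Contact on the right board (z 0.0702, about 4 N). Sliding in.

Request:
move_arm --series '[{"x": 0, "y": 0.01, "z": 0.4, "rx": 0, "ry": 0, "rz": 0}, {"x": 0, "y": 0.02, "z": 0.4, "rx": 0, "ry": 0, "rz": 0}]'

```text
clock: 18.1
position: [0.5327, -0.017, 0.0704]
ee_rot: [-1.58, 0.132, -0.133]
force: [-1.1, -2.2, 4.4]
width: 0.214
```

Run:
```python
from h import *
st()
```

```text
clock 18.1 bus xyz [-0.0022 -0.1397  0.0704] F tool [-0.71 -4.39 -2.44] rot err [-0.0128  0.0026 -0.0022] w 0.214
```

Request:
move_arm --series '[{"x": -0.1, "y": 0.0, "z": 0.35, "rx": 0, "ry": -0.002, "rz": 0.002}, {"x": 0, "y": 0.02, "z": 0.35, "rx": 0, "ry": 0, "rz": 0}]'

```text
clock: 18.35
position: [0.5333, -0.0097, 0.0704]
ee_rot: [-1.58, 0.131, -0.131]
force: [-1.5, -6.3, 5.1]
width: 0.214
```

Run:
```python
from h import *
st()
```

```text
clock 18.35 bus xyz [-0.0028 -0.1325  0.0704] F tool [-0.44 -5.06 -6.5 ] rot err [-0.0131  0.0007 -0.001 ] w 0.214
```

Request:
move_arm --series '[{"x": 0, "y": 0.0, "z": 0.38, "rx": 0.002, "ry": 0, "rz": 0.001}, {"x": 0, "y": 0.02, "z": 0.38, "rx": 0.001, "ry": 0, "rz": 0}]'

```text
clock: 18.6
position: [0.5342, -0.0051, 0.0704]
ee_rot: [-1.581, 0.133, -0.132]
force: [-1.3, -9.1, 4.8]
width: 0.214
```

Run:
```python
from h import *
st()
```

```text
clock 18.6 bus xyz [-0.0027 -0.1278  0.0704] F tool [ 0.29 -4.68 -9.28] rot err [-0.0139  0.003  -0.0006] w 0.214
```

Request:
move_arm --series '[{"x": 0, "y": -0.02, "z": 0.38, "rx": 0.002, "ry": -0.002, "rz": 0.001}, {"x": 0, "y": 0.0, "z": 0.38, "rx": 0.002, "ry": -0.001, "rz": 0}]'

```text
clock: 18.85
position: [0.5351, -0.0008, 0.0706]
ee_rot: [-1.581, 0.134, -0.132]
force: [-1.8, -7.9, 4.4]
width: 0.216
```

Run:
```python
from h import *
st()
```

```text
clock 18.85 bus xyz [-0.0026 -0.1235  0.0706] F tool [-0.41 -4.3  -8.1 ] rot err [-0.0138  0.003  -0.0002] w 0.216
```

Request:
move_arm --series '[{"x": 0, "y": -0.02, "z": 0.38, "rx": 0.002, "ry": -0.003, "rz": 0}, {"x": 0, "y": 0.0, "z": 0.38, "rx": 0.002, "ry": -0.002, "rz": 0}]'

```text
clock: 19.1
position: [0.5358, 0.0038, 0.0706]
ee_rot: [-1.58, 0.132, -0.13]
force: [-0.4, -7.4, 3.4]
width: 0.214
```

Run:
```python
from h import *
st()
```

```text
clock 19.1 bus xyz [-0.0026 -0.1187  0.0706] F tool [ 0.8  -3.28 -7.43] rot err [-0.0134  0.0006 -0.0003] w 0.214
```

Request:
move_arm --series '[{"x": 0, "y": 0.0, "z": 0.35, "rx": 0.001, "ry": 0, "rz": 0}]'

```text
clock: 19.23
position: [0.5361, 0.0059, 0.0705]
ee_rot: [-1.581, 0.133, -0.131]
force: [-0.8, -8.1, 4.4]
width: 0.215
```

Request:
move_arm --series '[{"x": 0, "y": 0.0, "z": 0.35, "rx": 0.001, "ry": -0.002, "rz": 0}]'

```text
clock: 19.35
position: [0.5364, 0.0078, 0.0705]
ee_rot: [-1.582, 0.132, -0.131]
force: [-1.5, -8.7, 4.3]
width: 0.213
```

Run:
```python
from h import *
st()
```

```text
clock 19.35 bus xyz [-0.0027 -0.1147  0.0705] F tool [-0.02 -4.18 -8.89] rot err [-0.0152  0.0011 -0.0004] w 0.213
```

Request:
move_arm --series '[{"x": 0, "y": 0.0, "z": 0.35, "rx": 0.003, "ry": -0.001, "rz": 0}]'

```text
clock: 19.48
position: [0.5367, 0.0097, 0.0705]
ee_rot: [-1.581, 0.132, -0.131]
force: [-1.8, -10.6, 4.0]
width: 0.214
```

Request:
move_arm --series '[{"x": 0, "y": 0.0, "z": 0.33, "rx": 0.002, "ry": -0.001, "rz": 0}]'

```text
clock: 19.6
position: [0.5368, 0.0104, 0.0705]
ee_rot: [-1.582, 0.133, -0.132]
force: [-2.4, -13.4, 5.2]
width: 0.217
```

Run:
```python
from h import *
st()
```

```text
clock 19.6 bus xyz [-0.0027 -0.1121  0.0705] F tool [ -0.07  -4.98 -13.64] rot err [-0.0152  0.0026 -0.0007] w 0.217
```

Request:
move_arm --series '[{"x": 0, "y": -0.03, "z": 0.36, "rx": 0.003, "ry": -0.002, "rz": 0}, {"x": 0, "y": 0, "z": 0.38, "rx": 0.002, "ry": -0.002, "rz": 0}]'

```text
clock: 19.85
position: [0.5367, 0.0111, 0.0706]
ee_rot: [-1.585, 0.134, -0.133]
force: [-2.7, -14.3, 4.0]
width: 0.211
```

Run:
```python
from h import *
st()
```

```text
clock 19.85 bus xyz [-0.0029 -0.1115  0.0706] F tool [ -0.23  -3.7  -14.66] rot err [-0.018   0.0043 -0.0008] w 0.211
```

Request:
move_arm --series '[{"x": 0, "y": -0.02, "z": 0.43, "rx": 0.003, "ry": -0.003, "rz": 0}, {"x": 0, "y": -0.01, "z": 0.43, "rx": 0.002, "ry": -0.002, "rz": 0}]'

```text
clock: 20.1
position: [0.5367, 0.0114, 0.0707]
ee_rot: [-1.589, 0.136, -0.135]
force: [-3.3, -17.1, 4.8]
width: 0.215
```

Run:
```python
from h import *
st()
for i in range(2): arm.get_image("wrist")
st()
```

```text
clock 20.1 bus xyz [-0.003  -0.1111  0.0707] F tool [ -0.31  -4.42 -17.5 ] rot err [-0.0222  0.0063 -0.0011] w 0.215
clock 20.2 bus xyz [-0.003  -0.111   0.0707] F tool [ -0.47  -5.04 -15.96] rot err [-0.0222  0.0063 -0.001 ] w 0.215
```

Request:
move_arm --series '[{"x": 0, "y": 0, "z": -0.8, "rx": 0.01, "ry": -0.006, "rz": 0}, {"x": 0, "y": 0, "z": -1.8, "rx": 0, "ry": 0, "rz": 0}, {"x": 0, "y": 0, "z": -2.2, "rx": 0, "ry": 0, "rz": 0}, {"x": 0, "y": 0, "z": -1.2, "rx": 0, "ry": 0, "rz": 0}]'

```text
clock: 20.7
position: [0.5256, -0.0477, 0.0706]
ee_rot: [-1.577, 0.129, -0.126]
force: [-0.1, 0.1, -0.8]
width: 0.214
```

Run:
```python
from h import *
st()
cv2.imwrite("pics/w10.png",arm.get_image("wrist"))
```

```text
clock 20.7 bus xyz [-0.0041 -0.1713  0.0706] F tool [-0.16  0.78  0.13] rot err [-0.0099 -0.0038  0.0012] w 0.214
```

View pics/w10.png

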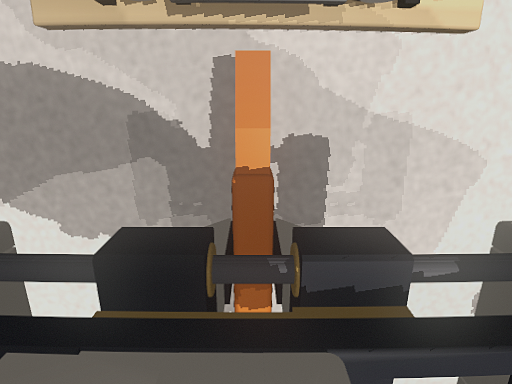

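Request:
move_arm --series '[{"x": 0, "y": -4, "z": -0.3, "rx": 0, "ry": 0, "rz": 0}, {"x": 0, "y": -6, "z": 0, "rx": 0, "ry": 0, "rz": 0}, {"x": 0, "y": -5, "z": 0, "rx": 0, "ry": 0, "rz": 0}, {"x": 0, "y": 0, "z": 6, "rx": 0, "ry": 0, "rz": 0}, {"x": 0, "y": 0, "z": 6, "rx": 0, "ry": 0, "rz": 0}, {"x": 0, "y": 0, "z": 6, "rx": 0, "ry": 0, "rz": 0}, {"x": 0, "y": 0, "z": 6, "rx": 0, "ry": 0, "rz": 0}, {"x": 0, "y": 0, "z": 6, "rx": 0, "ry": 0, "rz": 0}, {"x": 0, "y": 0, "z": 4, "rx": 0, "ry": 0, "rz": 0}, {"x": 0, "y": 0, "z": 0, "rx": 0, "ry": 0, "rz": 0}]'

```text
clock: 22.0
position: [0.5804, 0.2981, 0.2201]
ee_rot: [-1.574, 0.133, -0.123]
force: [1.1, -0.5, -1.2]
width: 0.21
```

Run:
```python
from h import *
st()
R=Rt(-9.5)@Ro.from_rotvec([.012,0,0]).as_matrix()
plan(b2w(-.003,.160,.11),R,3)
```

```text
clock 22.0 bus xyz [-0.0073  0.1788  0.2201] F tool [ 1.17  1.17 -0.35] rot err [-0.0078 -0.003   0.0057] w 0.21
clock 22.0 pos [0.5804 0.2981 0.2201] total rot [ 0.02   0.003 -0.006] dist 0.11182253923303977
[0.161, 3.676, -0.599, 0.007, 0.001, -0.002]
[0.154, 3.672, -0.623, 0.007, 0.001, -0.002]
[0.148, 3.668, -0.647, 0.007, 0.001, -0.002]
```

Request:
move_arm --series '[{"x": 0.2, "y": 3.6, "z": -0.6, "rx": 0.01, "ry": 0.003, "rz": -0.004}, {"x": 0.1, "y": 3.6, "z": -0.6, "rx": 0.01, "ry": 0, "rz": -0.002}, {"x": 0.1, "y": 3.6, "z": -0.6, "rx": 0, "ry": 0, "rz": 0}, {"x": 0, "y": 0, "z": 0, "rx": 0, "ry": 0, "rz": 0}]'

```text
clock: 22.5
position: [0.5802, 0.2778, 0.109]
ee_rot: [-1.556, 0.13, -0.13]
force: [0.2, 0.6, 0.1]
width: 0.212
```

Run:
```python
from h import *
st()
R=Rt(-9.5)@Ro.from_rotvec([.012,0,0]).as_matrix()
plan(b2w(-.003,.150,.077),R,1)
```

```text
clock 22.5 bus xyz [-0.0041  0.1588  0.109 ] F tool [ 0.15 -0.13  0.61] rot err [0.0112 0.0001 0.0004] w 0.212
clock 22.5 pos [0.5802 0.2778 0.109 ] total rot [ 0.001 -0.    -0.   ] dist 0.033241102977568514
[0.108, 3.194, -0.914, 0.001, -0.0, -0.0]
```

Request:
move_arm --series '[{"x": 0.1, "y": 1.6, "z": -0.6, "rx": 0, "ry": 0, "rz": 0}, {"x": 0, "y": 1.6, "z": -0.5, "rx": 0, "ry": 0, "rz": 0}, {"x": 0, "y": 0, "z": 0, "rx": 0, "ry": 0, "rz": 0}]'

```text
clock: 22.88
position: [0.5809, 0.2665, 0.0778]
ee_rot: [-1.554, 0.128, -0.133]
force: [0.2, -0.8, -0.6]
width: 0.211
```

Request:
move_arm --series '[{"x": 0, "y": 0.3, "z": 0, "rx": 0, "ry": 0, "rz": 0}, {"x": 0, "y": 0.15, "z": 0, "rx": 0, "ry": 0, "rz": 0}]'

```text
clock: 23.12
position: [0.5817, 0.2671, 0.0741]
ee_rot: [-1.553, 0.126, -0.134]
force: [0.7, 0.4, -1.5]
width: 0.217
```

Run:
```python
from h import *
st()
```

```text
clock 23.125 bus xyz [-0.0008  0.1485  0.0741] F tool [0.64 1.48 0.46] rot err [ 0.0147  0.0002 -0.0037] w 0.217
```

Request:
move_arm --series '[{"x": -0.2, "y": 0.3, "z": 0, "rx": -0.002, "ry": 0, "rz": 0.004}, {"x": 0, "y": 0.1, "z": 0, "rx": 0, "ry": 0, "rz": 0}]'

```text
clock: 23.38
position: [0.5804, 0.2678, 0.0708]
ee_rot: [-1.554, 0.128, -0.131]
force: [-1.0, 0.1, 3.9]
width: 0.209
```

Run:
```python
from h import *
st()
```

```text
clock 23.375 bus xyz [-0.0022  0.1489  0.0708] F tool [-0.99 -3.91  0.  ] rot err [ 0.0132 -0.0003 -0.001 ] w 0.209
```

Request:
move_arm --series '[{"x": 0, "y": 0.01, "z": -0.5, "rx": 0, "ry": 0, "rz": 0}, {"x": -0.05, "y": 0.02, "z": -0.5, "rx": 0, "ry": 0, "rz": 0.001}, {"x": -0.05, "y": 0.02, "z": -0.5, "rx": 0, "ry": 0, "rz": 0.001}]'

```text
clock: 23.75
position: [0.5778, 0.2547, 0.0713]
ee_rot: [-1.55, 0.126, -0.13]
force: [1.1, 2.4, 3.9]
width: 0.212
```

Run:
```python
from h import *
st()
```

```text
clock 23.75 bus xyz [-0.0026  0.1356  0.0713] F tool [ 0.65 -3.89  2.64] rot err [ 0.0167 -0.0023 -0.0011] w 0.212
```

Request:
move_arm --series '[{"x": 0, "y": 0.01, "z": -0.5, "rx": -0.003, "ry": 0.002, "rz": 0.001}, {"x": 0, "y": 0.02, "z": -0.4, "rx": -0.002, "ry": 0.001, "rz": 0.001}]'

```text
clock: 24.0
position: [0.5763, 0.2454, 0.071]
ee_rot: [-1.555, 0.131, -0.131]
force: [1.8, 6.6, 2.3]
width: 0.213
```

Run:
```python
from h import *
st()
```

```text
clock 24.0 bus xyz [-0.0026  0.1262  0.071 ] F tool [ 0.69 -2.17  6.82] rot err [0.0123 0.0011 0.001 ] w 0.213
```

Request:
move_arm --series '[{"x": 0, "y": 0.02, "z": -0.38, "rx": -0.001, "ry": 0, "rz": 0}, {"x": 0, "y": 0.02, "z": -0.38, "rx": -0.001, "ry": 0, "rz": 0}]'

```text
clock: 24.25
position: [0.5755, 0.2411, 0.0709]
ee_rot: [-1.552, 0.128, -0.13]
force: [1.1, 8.6, 4.7]
width: 0.215
```

Run:
```python
from h import *
st()
```

```text
clock 24.25 bus xyz [-0.0027  0.1218  0.0709] F tool [-0.37 -4.57  8.75] rot err [ 0.0145 -0.001   0.0002] w 0.215
```

Request:
move_arm --series '[{"x": 0, "y": -0.01, "z": -0.36, "rx": -0.002, "ry": 0.001, "rz": 0}]'

```text
clock: 24.38
position: [0.5751, 0.2392, 0.0712]
ee_rot: [-1.552, 0.128, -0.13]
force: [0.4, 7.3, 2.3]
width: 0.211
```

Request:
move_arm --series '[{"x": 0, "y": 0, "z": -0.36, "rx": -0.002, "ry": 0.001, "rz": 0}]'

```text
clock: 24.5
position: [0.5747, 0.2374, 0.0713]
ee_rot: [-1.552, 0.127, -0.13]
force: [1.4, 8.6, 2.9]
width: 0.213
```

Run:
```python
from h import *
st()
```

```text
clock 24.5 bus xyz [-0.0028  0.118   0.0713] F tool [-0.03 -2.79  8.74] rot err [ 0.015  -0.0016 -0.0005] w 0.213
```

Request:
move_arm --series '[{"x": 0, "y": 0.02, "z": -0.35, "rx": -0.003, "ry": 0.002, "rz": 0}]'

```text
clock: 24.62
position: [0.5745, 0.2366, 0.0713]
ee_rot: [-1.552, 0.127, -0.131]
force: [2.4, 11.6, 1.5]
width: 0.212
```

Request:
move_arm --series '[{"x": 0, "y": 0.02, "z": -0.35, "rx": -0.002, "ry": 0.001, "rz": 0}]'

```text
clock: 24.75
position: [0.5743, 0.2365, 0.0714]
ee_rot: [-1.55, 0.125, -0.13]
force: [2.8, 12.8, 2.8]
width: 0.212
```

Run:
```python
from h import *
st()
```

```text
clock 24.75 bus xyz [-0.003   0.1171  0.0714] F tool [ 0.7  -2.57 13.13] rot err [ 0.0173 -0.0027 -0.0019] w 0.212
```

Request:
move_arm --series '[{"x": 0, "y": 0.02, "z": -0.4, "rx": -0.004, "ry": 0.003, "rz": 0.002}, {"x": 0, "y": 0.02, "z": -0.43, "rx": -0.003, "ry": 0.002, "rz": 0.001}]'

```text
clock: 25.0
position: [0.5742, 0.2362, 0.0717]
ee_rot: [-1.547, 0.125, -0.129]
force: [2.8, 14.8, 1.1]
width: 0.211
```

Run:
```python
from h import *
st()
```

```text
clock 25.0 bus xyz [-0.0032  0.1168  0.0717] F tool [ 0.34 -0.8  15.11] rot err [ 0.0198 -0.0036 -0.001 ] w 0.211
```

Request:
move_arm --series '[{"x": 0, "y": 0.07, "z": -0.45, "rx": -0.006, "ry": 0.004, "rz": 0.001}, {"x": 0, "y": 0.05, "z": -0.45, "rx": -0.004, "ry": 0.003, "rz": 0.001}]'

```text
clock: 25.25
position: [0.5742, 0.236, 0.0714]
ee_rot: [-1.547, 0.125, -0.13]
force: [3.2, 14.9, 3.1]
width: 0.211
```

Run:
```python
from h import *
st()
for i in range(2): arm.get_image("wrist")
st()
```

```text
clock 25.25 bus xyz [-0.0031  0.1166  0.0714] F tool [ 0.78 -2.8  15.28] rot err [ 0.0202 -0.003  -0.0015] w 0.211
clock 25.35 bus xyz [-0.0031  0.1166  0.0714] F tool [ 0.74 -2.38 15.2 ] rot err [ 0.0202 -0.003  -0.0015] w 0.212
```

One slightly firmer hold (still well below 20 N) to be sure, then withdraw.

Request:
move_arm --series '[{"x": 0, "y": 0.05, "z": -0.52, "rx": -0.004, "ry": 0.003, "rz": 0.001}, {"x": 0, "y": 0.05, "z": -0.52, "rx": -0.004, "ry": 0.003, "rz": 0.001}]'

```text
clock: 25.6
position: [0.5741, 0.2356, 0.0716]
ee_rot: [-1.543, 0.123, -0.13]
force: [3.0, 15.7, 3.4]
width: 0.214
```

Run:
```python
from h import *
st()
arm.get_image("wrist")
st()
```

```text
clock 25.6 bus xyz [-0.0032  0.1161  0.0716] F tool [ 0.4  -3.05 16.09] rot err [ 0.024  -0.0042 -0.0022] w 0.214
clock 25.65 bus xyz [-0.0031  0.1161  0.0716] F tool [ 0.12 -3.35 16.5 ] rot err [ 0.0241 -0.0042 -0.0022] w 0.217
```

Request:
move_arm --series '[{"x": 0, "y": 0, "z": 0.8, "rx": -0.01, "ry": 0.004, "rz": 0.002}, {"x": 0, "y": 0, "z": 1.8, "rx": 0, "ry": 0, "rz": 0}, {"x": 0, "y": 0, "z": 2.2, "rx": 0, "ry": 0, "rz": 0}, {"x": 0, "y": -1.0, "z": 1.0, "rx": 0, "ry": 0, "rz": 0}, {"x": 0, "y": -5, "z": 0, "rx": 0, "ry": 0, "rz": 0}, {"x": 0, "y": -6, "z": 0, "rx": 0, "ry": 0, "rz": 0}]'

```text
clock: 26.4
position: [0.5799, 0.2944, 0.1894]
ee_rot: [-1.563, 0.137, -0.122]
force: [1.4, 1.0, 0.2]
width: 0.214
```

Run:
```python
from h import *
st()
d=np.load("w5.npz")
plan(d["p"],Ro.from_rotvec(d["r"]).as_matrix(),3)
```

```text
clock 26.4 bus xyz [-0.0071  0.1751  0.1894] F tool [ 1.18 -0.25  1.25] rot err [ 0.0028 -0.0006  0.0099] w 0.214
clock 26.4 pos [0.5799 0.2944 0.1894] total rot [-0.516  0.001 -0.008] dist 0.05614877737421517
[1.58, -0.346, -0.941, -0.172, 0.0, -0.003]
[1.581, -0.176, -0.986, -0.172, 0.0, -0.003]
[1.582, -0.0, -1.0, -0.172, 0.0, -0.003]
```

Request:
move_arm --series '[{"x": 1.6, "y": -0.35, "z": -0.95, "rx": -0.172, "ry": 0, "rz": -0.003}, {"x": 1.6, "y": -0.2, "z": -1.0, "rx": -0.172, "ry": 0, "rz": -0.003}, {"x": 1.6, "y": 0, "z": -1.0, "rx": -0.172, "ry": 0, "rz": -0.003}, {"x": 0, "y": 0, "z": 0, "rx": 0, "ry": 0, "rz": 0}]'

```text
clock: 26.9
position: [0.6264, 0.2596, 0.2097]
ee_rot: [-2.087, 0.166, -0.111]
force: [-0.1, 1.2, -1.4]
width: 0.214
```

```bash
cat > rows.py <<'E'
from h import *
import sys
C={}
for f in sys.argv[1:]:
    s=cv2.imread(f"pics/{f}.png").astype(int);d=np.load(f+".npz");C[f]=c=cam("wrist",{"position":d["p"],"ee_rot":d["r"]})
    m=s[:,172:186].mean(1);
    def cross(v,th,y0,up=True):
        k=next(y for y in range(y0,235) if (v[y]>th)==up);return k-1+(th-v[k-1])/(v[k]-v[k-1])
    b=cross(m.mean(1),105,172);rim=cross(m[:,1]-m[:,0],40,int(b)+6) ;st=cross(m[:,1],75,int(rim)+4,False);w=cross(m[:,2],80,int(st)+3,False)
    print(f,"board %.2f rim %.2f stripe %.2f window %.2f"%(b,rim,st,w))
    print("  static pred", [proj(c,b2w(-.035,y,z))[0][1].round(2) for y,z in ((.058,.055),(.044,.0555),(.044,.066),(.044,.078))])
    L0=3.
    print("  px per mm lift",[(proj(c,b2w(-.035,.044,z+.001))-proj(c,b2w(-.035,.044,z)))[0][1].round(3) for z in (.0555,.066,.078)])
E
python3 - <<'E'
from h import *
o=arm.observe();s=arm.get_image("wrist");print(o["clock"],w2b(o["position"]))
np.savez("w11.npz",p=o["position"],r=o["ee_rot"]);cv2.imwrite("pics/w11.png",s)
E
python3 rows.py w5 w7 w11
```

```text
26.9 [0.04447891 0.14849067 0.20970486]
w5 board 177.50 rim 188.47 stripe 197.50 window 206.54
  static pred [np.float64(180.94), np.float64(190.78), np.float64(198.09), np.float64(206.86)]
  px per mm lift [np.float64(0.682), np.float64(0.714), np.float64(0.752)]
w7 board 180.58 rim 193.27 stripe 203.05 window 212.62
  static pred [np.float64(183.87), np.float64(193.49), np.float64(200.94), np.float64(209.87)]
  px per mm lift [np.float64(0.695), np.float64(0.727), np.float64(0.766)]
w11 board 170.15 rim 185.63 stripe 194.79 window 203.59
  static pred [np.float64(174.47), np.float64(184.2), np.float64(191.25), np.float64(199.7)]
  px per mm lift [np.float64(0.658), np.float64(0.688), np.float64(0.724)]
```

View pics/w11.png

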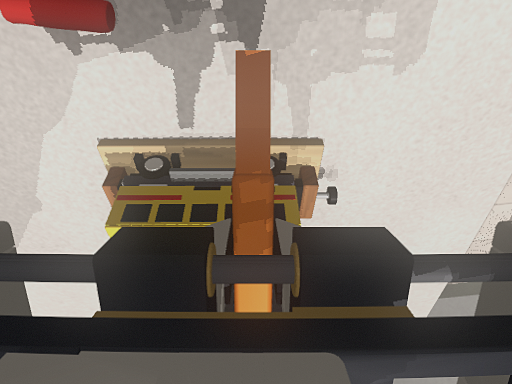

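```bash
python3 - <<'E'
from h import *
s=arm.get_image("side");cv2.imwrite("pics/s12.png",s);t=arm.get_image("top");cv2.imwrite("pics/t12.png",t)
R=Rt(-9.5)@Ro.from_rotvec([.5,0,0]).as_matrix()
st()
a=cv2.imread("pics/s1.png")
cv2.imwrite("pics/s12c.png",cv2.resize(np.hstack([a[140:205,180:260],s[140:205,180:260]]),None,fx=5,fy=5,interpolation=cv2.INTER_CUBIC))
E
python3 tilt.py side,pics/s1.png,pics/s12.png; python3 tilt.py side,pics/s5.png,pics/s12.png
```

```text
clock 27.05 bus xyz [0.0454 0.1452 0.2134] F tool [-0.02  1.4   0.9 ] rot err [-0.5145  0.0074 -0.012 ] w 0.212
left,right change mm [4.88 5.29] sd [0.95 0.31] rms 0.33
left,right change mm [2.79 5.51] sd [1.01 0.33] rms 0.52
```

View pics/s12c.png

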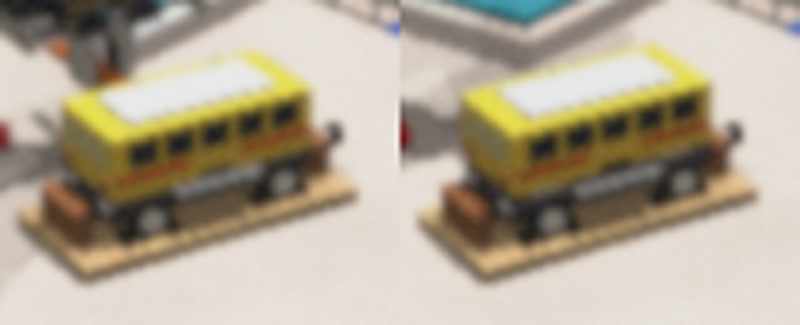

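Request:
move_arm --series '[{"x": -0.5, "y": -0.5, "z": 0, "rx": 0.172, "ry": -0.002, "rz": 0.004}, {"x": -0.5, "y": -0.5, "z": 0, "rx": 0.172, "ry": -0.002, "rz": 0.004}, {"x": -0.5, "y": -0.5, "z": 0, "rx": 0.17, "ry": -0.002, "rz": 0.004}, {"x": 0, "y": 0, "z": 0, "rx": 0, "ry": 0, "rz": 0}]'

```text
clock: 27.55
position: [0.6118, 0.2593, 0.233]
ee_rot: [-1.541, 0.132, -0.145]
force: [0.1, -0.9, -0.3]
width: 0.215
```

Run:
```python
from h import *
st()
plan([.515,-.305,.2],Rt(-9.5),10)
```

```text
clock 27.55 bus xyz [0.0301 0.1458 0.233 ] F tool [ 0.29  0.32 -0.9 ] rot err [ 0.0257  0.0113 -0.006 ] w 0.215
clock 27.55 pos [0.6118 0.2593 0.233 ] total rot [-0.026 -0.011  0.006] dist 0.5734769836310802
[0.04, 0.182, -5.732, -0.003, -0.001, 0.001]
[0.033, 0.197, -5.731, -0.003, -0.001, 0.001]
[0.027, 0.212, -5.731, -0.003, -0.001, 0.001]
[0.021, 0.227, -5.73, -0.003, -0.001, 0.001]
[0.015, 0.241, -5.73, -0.003, -0.001, 0.001]
[0.008, 0.256, -5.729, -0.003, -0.001, 0.001]
[0.002, 0.271, -5.728, -0.003, -0.001, 0.001]
[-0.004, 0.285, -5.728, -0.003, -0.001, 0.001]
[-0.011, 0.3, -5.727, -0.003, -0.001, 0.001]
[-0.017, 0.315, -5.726, -0.003, -0.001, 0.001]
```

Request:
move_arm --series '[{"x": 0, "y": 0, "z": -5.7, "rx": -0.003, "ry": -0.001, "rz": 0.001}, {"x": 0, "y": 0, "z": -5.7, "rx": -0.003, "ry": -0.001, "rz": 0.001}, {"x": 0, "y": 0, "z": -5.7, "rx": -0.003, "ry": -0.001, "rz": 0.001}, {"x": 0, "y": 0, "z": -5.7, "rx": -0.003, "ry": -0.001, "rz": 0.001}, {"x": 0, "y": 0, "z": -5.7, "rx": -0.003, "ry": -0.001, "rz": 0.001}, {"x": 0, "y": 0.3, "z": -5.7, "rx": -0.003, "ry": -0.001, "rz": 0.001}, {"x": 0, "y": 0.6, "z": -5.7, "rx": -0.003, "ry": -0.001, "rz": 0.001}, {"x": 0, "y": 1, "z": -5.7, "rx": -0.003, "ry": -0.001, "rz": 0.001}, {"x": 0, "y": 2, "z": -5.7, "rx": 0, "ry": -0.001, "rz": 0}, {"x": 0, "y": 2, "z": -4, "rx": 0, "ry": 0, "rz": 0}, {"x": 0, "y": 2, "z": 0, "rx": 0, "ry": 0, "rz": 0}, {"x": 0, "y": 0, "z": 0, "rx": 0, "ry": 0, "rz": 0}]'

```text
clock: 29.05
position: [0.5155, -0.2962, 0.1504]
ee_rot: [-1.564, 0.124, -0.13]
force: [-0.3, 0.3, -0.5]
width: 0.216
```

Run:
```python
from h import *
st()
plan([.515,-.312,.05],Rt(-9.5),3)
```

```text
clock 29.05 bus xyz [ 0.0269 -0.418   0.1504] F tool [-0.37  0.52  0.23] rot err [ 0.0036 -0.004  -0.0037] w 0.216
clock 29.05 pos [ 0.5155 -0.2962  0.1504] total rot [-0.004  0.004  0.004] dist 0.10164046808862114
[0.055, 3.345, -0.536, -0.001, 0.001, 0.001]
[0.059, 3.346, -0.532, -0.001, 0.001, 0.001]
[0.064, 3.346, -0.527, -0.001, 0.001, 0.001]
```

Request:
move_arm --series '[{"x": 0, "y": 3.5, "z": -0.5, "rx": -0.004, "ry": 0.004, "rz": 0.004}, {"x": 0, "y": 3.5, "z": -0.5, "rx": 0, "ry": 0, "rz": 0}, {"x": 0, "y": 3.0, "z": 0, "rx": 0, "ry": 0, "rz": 0}, {"x": 0, "y": 0, "z": 0, "rx": 0, "ry": 0, "rz": 0}]'

```text
clock: 29.55
position: [0.519, -0.3037, 0.0531]
ee_rot: [-1.568, 0.121, -0.13]
force: [0.2, 0.2, -0.5]
width: 0.213
```

Run:
```python
from h import *
st()
```

```text
clock 29.55 bus xyz [ 0.0316 -0.4248  0.0531] F tool [0.14 0.48 0.24] rot err [-0.0007 -0.0059 -0.0057] w 0.213
```

Request:
move_arm --series '[{"x": 0, "y": 1.5, "z": 0, "rx": 0, "ry": 0.004, "rz": 0.004}, {"x": 0, "y": 0.7, "z": 0, "rx": 0, "ry": 0, "rz": 0}, {"x": 0, "y": 0.2, "z": 0, "rx": 0, "ry": 0, "rz": 0}, {"x": 0, "y": 0, "z": 0, "rx": 0, "ry": 0, "rz": 0}]'

```text
clock: 30.05
position: [0.5221, -0.3037, 0.0317]
ee_rot: [-1.569, 0.122, -0.132]
force: [0.0, -0.1, -1.6]
width: 0.215
```

Run:
```python
from h import *
st()
```

```text
clock 30.05 bus xyz [ 0.0346 -0.4243  0.0317] F tool [ 0.    1.57 -0.08] rot err [-0.0017 -0.0038 -0.0067] w 0.215
```

Request:
move_arm --series '[{"x": -0.3, "y": 0.35, "z": 0, "rx": 0, "ry": 0.003, "rz": 0.006}, {"x": 0, "y": 0.15, "z": 0, "rx": 0, "ry": 0, "rz": 0}]'

```text
clock: 30.3
position: [0.5192, -0.3035, 0.0271]
ee_rot: [-1.569, 0.129, -0.131]
force: [0.5, -0.8, -0.9]
width: 0.217
```

Run:
```python
from h import *
st()
```

```text
clock 30.3 bus xyz [ 0.0317 -0.4246  0.0271] F tool [ 0.66  0.91 -0.71] rot err [-0.002  -0.0004 -0.0012] w 0.217
```

Half a millimetre up; one small step down, then open.

Request:
move_arm --series '[{"x": 0, "y": 0.06, "z": 0, "rx": 0, "ry": 0, "rz": 0}]'

```text
clock: 30.42
position: [0.5191, -0.3036, 0.0264]
ee_rot: [-1.569, 0.129, -0.131]
force: [1.2, 1.0, 4.9]
width: 0.206
```

Request:
move_arm --series '[{"x": 0, "y": 0, "z": 0, "rx": 0, "ry": 0, "rz": 0}, {"x": 0, "y": 0, "z": 0, "rx": 0, "ry": 0, "rz": 0}, {"x": 0, "y": 0, "z": 0, "rx": 0, "ry": 0, "rz": 0}]' --jaw 5

```text
clock: 30.8
position: [0.5194, -0.3038, 0.0267]
ee_rot: [-1.569, 0.129, -0.132]
force: [-0.1, 0.2, 0.5]
width: 0.493
```

Request:
move_arm --series '[{"x": 0, "y": -2, "z": 0, "rx": 0, "ry": 0, "rz": 0}, {"x": 0, "y": -6, "z": 0, "rx": 0, "ry": 0, "rz": 0}, {"x": 0, "y": -6, "z": 0, "rx": 0, "ry": 0, "rz": 0}, {"x": 0, "y": -4, "z": -3, "rx": 0, "ry": 0, "rz": 0}, {"x": 0, "y": 0, "z": -6, "rx": 0, "ry": 0, "rz": 0}, {"x": 0, "y": 0, "z": -6, "rx": 0, "ry": 0, "rz": 0}, {"x": 0, "y": 0, "z": 0, "rx": 0, "ry": 0, "rz": 0}]'

```text
clock: 31.68
position: [0.4936, -0.456, 0.223]
ee_rot: [-1.574, 0.124, -0.134]
force: [0.5, -0.4, -0.2]
width: 0.544
```

```bash
python3 - <<'E'
from h import *
st()
t=arm.get_image("top");s=arm.get_image("side");cv2.imwrite("pics/t13.png",t);cv2.imwrite("pics/s13.png",s)
b=np.zeros((600,800,3),np.uint8);b[:384,:512]=t;q=cv2.resize(s[180:270,220:350],None,fx=2.2,fy=2.2);b[:198,512:798]=q
q=cv2.resize(s[140:205,180:260],None,fx=3.5,fy=3.5);b[200:427,512:792]=q
cv2.imwrite("pics/f13.png",b[:430])
E
python3 tilt.py side,pics/s1.png,pics/s13.png
```

```text
clock 31.675 bus xyz [ 0.0317 -0.5793  0.223 ] F tool [ 0.58  0.16 -0.36] rot err [-0.007  -0.0016 -0.0069] w 0.544
left,right change mm [4.42 5.13] sd [0.84 0.29] rms 0.23Traceback (most recent call last):
  File "<stdin>", line 5, in <module>
ValueError: could not broadcast input array from shape (228,280,3) into shape (227,280,3)
```

Run:
```python
from h import *
t=cv2.imread("pics/t13.png");s=cv2.imread("pics/s13.png")
b=np.zeros((430,800,3),np.uint8);b[:384,:512]=t;b[:198,512:798]=cv2.resize(s[180:270,220:350],(286,198));b[200:427,512:792]=cv2.resize(s[140:205,180:260],(280,227))
cv2.imwrite("pics/f13.png",b)
c=cam("top");hsv=cv2.cvtColor(t,cv2.COLOR_BGR2HSV);m=cv2.inRange(hsv,(5,120,80),(22,255,255));m[:150]=0;m[240:]=0;m[:,:270]=0;m[:,375:]=0
P=onplane(c,rect(m).reshape(-1,2),.015)[:,:2];print(cv2.minAreaRect((P*1000).astype(np.float32)))
```

```text
((522.9641723632812, -304.7416687011719), (191.93392944335938, 22.238861083984375), 80.6197509765625)
```

View pics/f13.png

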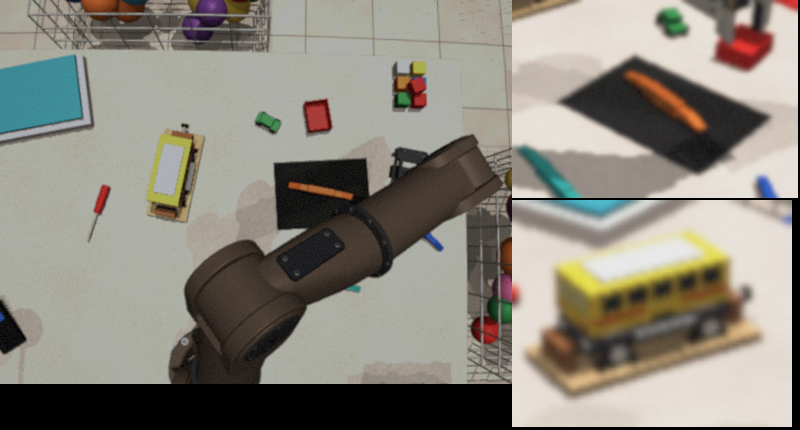

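```bash
python3 -c "
from cell import arm
print(arm.observe()['clock'],arm.observe()['dq'].round(4));print(arm.sign_off())"
```

```text
31.775 [-0.0369  0.0015 -0.028   0.0212 -0.0098 -0.0059 -0.0033]
the job is handed in; nothing more can be done
None
```

The bus body is pried up on both sides and the job was handed in at about 31.8 s. It gave no verdict, so what follows rests on my own checks.

**What I did**
- I took the end with the amber lamps as the front, so the left side faces world +y.
- I started the left side by about 3 mm, checked in the wrist view.
- I then wedged the right side up to its catch, with a peak push of about 17.5 N.
- Then I took the left side to its catch, with a peak push of about 16.5 N.
- The tool is back on the dark mat.

**Last checks**
- **Right side:** up about 5.1 to 5.3 mm from where it started, by the side camera.
- **Left side:** the measurements disagree. The side camera gives 4.4 to 4.9 mm (±0.9). The wrist view gives about 7 mm, and the wedge travel about 6 mm. Together with the firm stop I felt, I take it to be at its catch, but the low end of the side-camera range is just under the 4.8 mm limit.
- **Level:** the two sides are within about 1 mm of each other by the side camera.
- **Tool:** it lies on the mat with its middle about 1 cm from the mat centre, and nothing touches it.
- **Other objects:** the screwdriver, red tub and green car look unmoved in the top view.
- **Contact force:** I could not read the force between tool and shell directly, only the push at the wrist, so the 7.5 N contact requirement is inferred from that push.

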